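# Load ink cartridges into a carrier with hidden free bays

### The job

Stow every ink cartridge that stands on the bench in the carrier box: turn the hold-down plate a quarter turn to fully open, put each cartridge upright and fully down into a free bay, then turn the plate fully closed over them. Some bays are blanked off under their covers, and only touch tells which: a free bay's sprung cover sinks when pushed, a blanked-off one stays firm. Leave the masking tape and the stapler where they are.

Things in the scene. Friction and masses are not known exactly. Their poses are not given: they have to be found in the camera images.
- carrier: Grey plastic carrier box fixed to the bench, 114 x 222 mm, rim 45 mm above the bench, with 8 open square bays, 48 mm wide inside, 54 mm apart centre to centre, 2 across (along its x) and 4 along (its y), 6 mm walls between. Origin: centre of its underside; z up, y along its long side towards the post of the hold-down plate. 5 of the 8 bays are free, different ones each time; only touch tells which.
- hold_down (a joint): Hold-down plate on a post at the carrier's +y end, vertical hinge. 0 = closed: the plate (56 mm wide, underside 52 mm above the rim) lies along over the bays; 1.571 = open: swung anticlockwise seen from above, pointing to the carrier's +x, clear of the bays. Stops at both ends; turns with 2 to 3 N at the knob, stays where left. Passes over cartridges that are fully down (8 mm spare), strikes others.
- knob (a point): Mid-height grip point of the plate's handle: an upright black round knob, 16 mm in diameter, its top 16 mm above this point, free for 16 mm below it down to the handle's arm. It stands on an arm 56 mm from the hinge axis, beyond the hinge from the bays: towards the carrier's +x+y when closed, towards its -x+y when open.
- hinge (a point): Point on the hinge axis of the hold-down plate, at the carrier's x = 0, y = 152 mm, 104 mm above the bench.
- bay_0 (a point): Centre of a bay, level with the rim (carrier x = -27, y = -81 mm). Its black sprung cover, like all others, stands 2 mm below the rim. In a free bay it sinks 26 mm to its stop when pushed with 0.6 N (a cartridge's weight holds it down) and springs up when let go; in a blanked-off bay it stays firm (gives 1.5 mm at most).
- bay_1 (a point): Centre of a bay, level with the rim (carrier x = -27, y = -27 mm). Its black sprung cover, like all others, stands 2 mm below the rim. In a free bay it sinks 26 mm to its stop when pushed with 0.6 N (a cartridge's weight holds it down) and springs up when let go; in a blanked-off bay it stays firm (gives 1.5 mm at most).
- bay_2 (a point): Centre of a bay, level with the rim (carrier x = -27, y = 27 mm). Its black sprung cover, like all others, stands 2 mm below the rim. In a free bay it sinks 26 mm to its stop when pushed with 0.6 N (a cartridge's weight holds it down) and springs up when let go; in a blanked-off bay it stays firm (gives 1.5 mm at most).
- bay_3 (a point): Centre of a bay, level with the rim (carrier x = -27, y = 81 mm). Its black sprung cover, like all others, stands 2 mm below the rim. In a free bay it sinks 26 mm to its stop when pushed with 0.6 N (a cartridge's weight holds it down) and springs up when let go; in a blanked-off bay it stays firm (gives 1.5 mm at most).
- bay_4 (a point): Centre of a bay, level with the rim (carrier x = 27, y = -81 mm). Its black sprung cover, like all others, stands 2 mm below the rim. In a free bay it sinks 26 mm to its stop when pushed with 0.6 N (a cartridge's weight holds it down) and springs up when let go; in a blanked-off bay it stays firm (gives 1.5 mm at most).
- bay_5 (a point): Centre of a bay, level with the rim (carrier x = 27, y = -27 mm). Its black sprung cover, like all others, stands 2 mm below the rim. In a free bay it sinks 26 mm to its stop when pushed with 0.6 N (a cartridge's weight holds it down) and springs up when let go; in a blanked-off bay it stays firm (gives 1.5 mm at most).
- bay_6 (a point): Centre of a bay, level with the rim (carrier x = 27, y = 27 mm). Its black sprung cover, like all others, stands 2 mm below the rim. In a free bay it sinks 26 mm to its stop when pushed with 0.6 N (a cartridge's weight holds it down) and springs up when let go; in a blanked-off bay it stays firm (gives 1.5 mm at most).
- bay_7 (a point): Centre of a bay, level with the rim (carrier x = 27, y = 81 mm). Its black sprung cover, like all others, stands 2 mm below the rim. In a free bay it sinks 26 mm to its stop when pushed with 0.6 N (a cartridge's weight holds it down) and springs up when let go; in a blanked-off bay it stays firm (gives 1.5 mm at most).
- cartridge_0_mid (a point): Sealed ink cartridge standing upright, may be absent: round white body 40 mm in diameter and 40 mm high, on it a grey round grip neck 18 mm in diameter and 32 mm high; 72 mm in all, 0.13 to 0.21 kg. Point: on its axis, 36 mm above its foot; z is its axis. Fully down in a bay its foot is 28 mm below the rim, the body's top 12 mm above it.
- cartridge_1_mid (a point): Sealed ink cartridge standing upright, may be absent: round white body 40 mm in diameter and 40 mm high, on it a grey round grip neck 18 mm in diameter and 32 mm high; 72 mm in all, 0.13 to 0.21 kg. Point: on its axis, 36 mm above its foot; z is its axis. Fully down in a bay its foot is 28 mm below the rim, the body's top 12 mm above it.
- cartridge_2_mid (a point): Sealed ink cartridge standing upright, may be absent: round white body 40 mm in diameter and 40 mm high, on it a grey round grip neck 18 mm in diameter and 32 mm high; 72 mm in all, 0.13 to 0.21 kg. Point: on its axis, 36 mm above its foot; z is its axis. Fully down in a bay its foot is 28 mm below the rim, the body's top 12 mm above it.
- cartridge_3_mid (a point): Sealed ink cartridge standing upright, may be absent: round white body 40 mm in diameter and 40 mm high, on it a grey round grip neck 18 mm in diameter and 32 mm high; 72 mm in all, 0.13 to 0.21 kg. Point: on its axis, 36 mm above its foot; z is its axis. Fully down in a bay its foot is 28 mm below the rim, the body's top 12 mm above it.
- cartridge_4_mid (a point): Sealed ink cartridge standing upright, may be absent: round white body 40 mm in diameter and 40 mm high, on it a grey round grip neck 18 mm in diameter and 32 mm high; 72 mm in all, 0.13 to 0.21 kg. Point: on its axis, 36 mm above its foot; z is its axis. Fully down in a bay its foot is 28 mm below the rim, the body's top 12 mm above it.
- masking_tape: Bystander: roll of masking tape lying flat, 98 mm across, 25 mm high; origin centre of its underside.
- stapler: Bystander: desk stapler, 68 x 149 x 44 mm; origin centre of its underside.
Not all that is in view belongs to the job. Leave any black or purple look-alike of the part that bears cartridge_1_mid alone.

How it is judged:
By the outcome, as a careful person would: the job done as asked, in the order asked, and still so for the second after the job is handed in, with the robot touching nothing.
Of cartridge_0, cartridge_1, cartridge_2, cartridge_3, cartridge_4 only 3 to 5 are there at a start; the rules pass over those that are not, and their reading is None.
At some moment in a run one of cartridge_0, cartridge_1, cartridge_2, cartridge_3, cartridge_4 may be knocked a few centimetres aside while the robot is not near it.
It also fails if it takes over 210 s, if anything falls off the work surface, if the arm or the gripper's body presses on something with over 40 N, if the wrist force passes 120 N, or if a joint passes its speed limit or range.

### The arm

A 7-joint arm with a two-finger parallel gripper is mounted at the origin on the work surface; the furniture and walls round the work are solid. World frame = base frame: x ahead of the robot, y to its left, z up, the work surface at z = 0. Lengths are in m, angles in degrees, forces in N, time in s.
With the tool pointing down it reaches from about 0.425 to 0.975 m from the base axis. Payload 16.7 kg.
Tool frame: the origin (TCP) lies midway between the tips of the shut fingers; the grasp point (between the pads) lies 19 mm behind it; z points along the fingers, y is the direction in which the jaws open and shut (so a half turn about z gives the same grasp; the last joint's range is limited). The gripper opens to 85 mm and grips with 20 to 120 N. Pads are 22 mm wide; open, the fingers measure 114 mm over their backs; the gripper's body (76 mm by 85 mm) begins 54 mm behind the grasp point. The pads swing forward as they close: fully open they stand 13 mm farther back than shut.
Start: joints at [-79.269, 24.414, 4.234, 92.017, -1.954, 63.644, -3.845], TCP at [0.223, 0.637, 0.231] pointing down, gripper open.
Joint ranges: [-163.25, 163.25], [-28.42, 122.38], [-70.27, 78.77], [12.13, 141.07], [-58.53, 238.53], [9.26, 117.41], [-156.51, 156.51]. Speed limits (degrees/s): [108.29, 108.29, 136.94, 136.94, 172.46, 172.46, 172.46].

### API

Orientations are given as a 3x3 rotation matrix whose columns are the frame's x, y, z axes.
In Python, from cell import r gives the robot as it stands.
- The arm moves only by the tool jog_arm, never from a script. Its argument "steps" is a list that holds one entry, the list of rows, each a list of 6 numbers: the shift along the tool's x, y, z in mm, then the turn, a rotation vector about the tool's x, y, z in rad. A call has 1 to 5 rows; each row is the pose to reach, as a shift and turn from the pose commanded when the call began, along the tool's axes at that moment; what a row does not reach only later rows make up. A row lasts 1/12 s, in which the tool goes at most 41.7 mm and 7.16 degrees, less where a joint would pass 70% of its speed; a pose out of reach is approached as far as the arm can. A call with a gripper value outside its range is refused whole. "claw" is the closure, from 0 (fully open) to 1 (shut), set as the call begins (left out, the last holds). The fingers move at their own pace and stop on an object; "newtons" is the grip in N (left out, the last holds). Time passes only in rows, so rows that repeat a pose let the fingers close. It gives the time, the measured TCP pose, the force and the opening at its end, in the units of the state.
- r.sense(): the state, without advancing time (a new reading comes with each control period).
- r.camera(name): name is "side" or "top"; returns a dict with "image" (400x640x3 uint8, blue, green, red), "K" (3x3 intrinsics, pixels), "origin" and "attitude" of the camera in the world. Camera axes: x right, y up, looking along -z (the intrinsics and any distortion apply to the point x, -y, -z); pixel columns grow to the right and rows downward; lengths in m; the calibration is good to about 2 mm. A picture is of the moment at which its call begins. There is no depth.
- r.sign_off(): hands the job in, once; it reports no verdict.
The state is a dict: "time": time; "q": joint angles; "qd": joint speeds; "effort": joint torques, N m; "position": TCP position; "orientation": TCP orientation; "wrist_force": force on the tool from outside, world axes, zero at the start; "torque": the same for the moment, N m; "gripper_width": finger opening in m.
Only numpy, scipy, OpenCV 4.12 (cv2) and the standard library are available. Lean on these libraries where they do the work, as an engineer would, in place of code of your own. Each camera call takes 0.05 s, during which the arm holds its last target. There are 200 camera calls.

## Working session

There is one attempt and no reset: what is moved stays moved. The work goes in short steps, Python scripts to look and compute and a tool call to move; the robot and the scene stay as the last step left them, time stands still between calls to the robot, and variables do not carry over. Pictures are saved under pics/ and viewed, on a budget of 14 in all, crops included, one or two more only if the job needs it, and the job is handed in when it is done.

Besides the shell and the picture viewer there is one more tool, called after "Call:" by a JSON object that holds its "fn" and its "kwargs", one argument or row to a line. jog_arm: Moves the arm, as the interface text tells. Its arguments: {"type":"object","properties":{"steps":{"type":"array","items":{"type":"array","items":{"type":"array","items":{"type":"number"}}}},"claw":{"type":"number"},"newtons":{"type":"number"}},"required":["steps"]}

```bash
ls; mkdir -p pics; python3 - <<'E'
from cell import r
import cv2, numpy as np
s=r.sense(); print({k:np.round(v,3).tolist() for k,v in s.items()})
for n in ("top","side"):
    c=r.camera(n); cv2.imwrite(f"pics/{n}0.png",c["image"]); print(n,c["K"],c["origin"],c["attitude"],[k for k in c])
    np.savez(f"pics/{n}.npz",K=c["K"],o=c["origin"],R=c["attitude"])
E
```

```text
pics
{'time': 0.0, 'q': [-79.267, 24.448, 4.231, 92.053, -1.952, 63.644, -3.845], 'qd': [0.002, 0.076, 0.063, 0.084, -0.026, 0.028, 0.055], 'effort': [0.001, -94.983, 3.761, -46.352, 0.019, 0.01, -0.0], 'position': [0.223, 0.637, 0.231], 'orientation': [[-0.944, 0.331, -0.0], [0.331, 0.944, -0.001], [-0.0, -0.001, -1.0]], 'wrist_force': [-0.035, -0.513, -0.25], 'torque': [0.001, 0.007, -0.003], 'gripper_width': 0.085}
top [[502.98809431   0.         322.64636117]
 [  0.         502.98809431 202.79374725]
 [  0.           0.           1.        ]] [0.26766467 0.01013863 1.34113875] [[-0.00848227  0.97791813 -0.20881613]
 [-0.99995037 -0.0093863  -0.00333876]
 [-0.00522504  0.20877744  0.97794922]] ['image', 'K', 'origin', 'attitude']
side [[442.8923083    0.         321.3557694 ]
 [  0.         442.8923083  203.60357396]
 [  0.           0.           1.        ]] [ 0.99935029 -0.19418106  0.95689585] [[ 0.35752831 -0.79184142  0.49513703]
 [ 0.93383858  0.29692863 -0.19944648]
 [ 0.01090962  0.53368582  0.84561245]] ['image', 'K', 'origin', 'attitude']
```

View pics/top0.png

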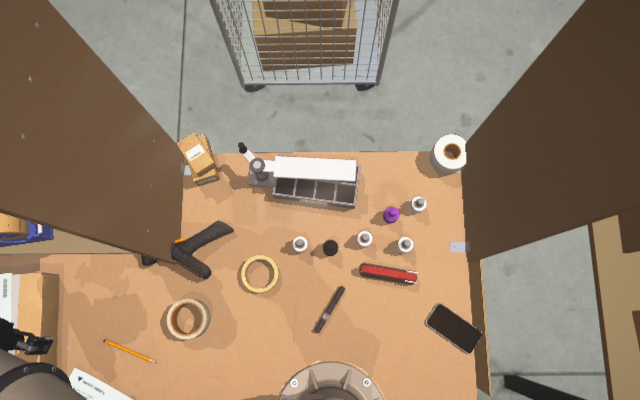

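View pics/side0.png

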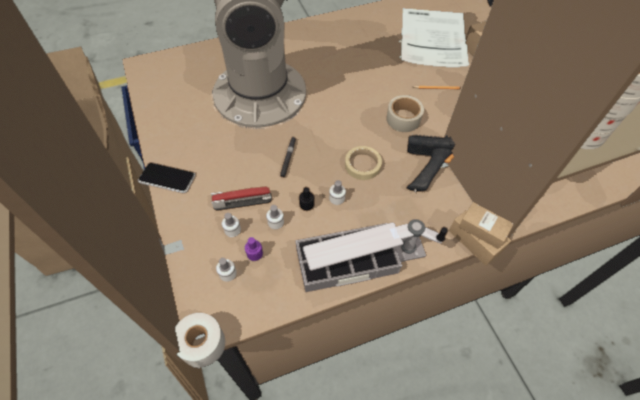

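Top view: carrier at (315,182) with the plate closed over it, post at (257,167) and knob at (243,148). White cartridges are at (300,244), (365,240), (406,244) and (419,204). The look-alikes are black (330,248) and purple (392,214). Tall walls stand left and right, and the arm is at the lower left beyond the left wall.

```bash
cat > h.py <<'E'
import numpy as np, cv2
from scipy.spatial.transform import Rotation as Ro
C={n:np.load(f"pics/{n}.npz") for n in ("top","side")}
def ray(n,p):
    c=C[n];K=c["K"];d=np.array([(p[0]-K[0,2])/K[0,0],-(p[1]-K[1,2])/K[1,1],-1.])
    d=c["R"]@d;return c["o"],d/np.linalg.norm(d)
def onz(n,p,z):
    o,d=ray(n,p);return o+d*(z-o[2])/d[2]
def tri(pt,ps):
    (a,d),(b,e)=ray("top",pt),ray("side",ps)
    t=np.linalg.lstsq(np.c_[d,-e],b-a,rcond=None)[0];P,Q=a+d*t[0],b+e*t[1]
    return (P+Q)/2,np.linalg.norm(P-Q)
def proj(n,P):
    c=C[n];q=c["R"].T@(np.asarray(P)-c["o"]);K=c["K"]
    return np.array([K[0,2]+K[0,0]*q[0]/-q[2],K[1,2]-K[1,1]*q[1]/-q[2]])
def snap(n):
    from cell import r
    return r.camera(n)["image"]
def whites(n,im,roi,smin=60):
    hsv=cv2.cvtColor(im,cv2.COLOR_BGR2HSV);m=((hsv[...,1]<smin)&(hsv[...,2]>150)).astype(np.uint8)
    k,l,st,ce=cv2.connectedComponentsWithStats(m)
    return [(st[i].tolist(),ce[i].round(1).tolist()) for i in range(1,k) if 15<st[i,4]<900 and roi[0]<ce[i][0]<roi[2] and roi[1]<ce[i][1]<roi[3]]
E
python3 - <<'E'
from h import *
T=cv2.imread("pics/top0.png");S=cv2.imread("pics/side0.png")
for n,im,roi in (("top",T,(185,150,465,300)),("side",S,(190,170,480,290))):
    for w in whites(n,im,roi): print(n,w, onz(n,w[1],.04).round(3))
print("walls", [onz("top",p,0).round(3) for p in ((183,150),(183,252),(150,262),(466,150),(472,248))])
print("nadir",proj("top",[.2677,.0101,0]), "sidewall", [onz("side",p,0).round(3) for p in ((455,205),(183,300))])
a=cv2.resize(T[130:280,130:330],(800,600),interpolation=cv2.INTER_CUBIC);cv2.imwrite("pics/a.png",a)
b=cv2.resize(S[170:300,190:390],(800,520),interpolation=cv2.INTER_CUBIC);cv2.imwrite("pics/b.png",b)
E
```

```text
top ([186, 144, 18, 17, 171], [194.5, 152.0]) [0.689 0.36  0.04 ]
top ([253, 161, 8, 8, 54], [256.6, 164.4]) [0.653 0.191 0.04 ]
top ([184, 165, 7, 11, 61], [186.9, 170.5]) [0.638 0.378 0.04 ]
top ([272, 188, 17, 8, 33], [277.5, 192.8]) [0.574 0.134 0.04 ]
top ([411, 196, 16, 16, 148], [418.8, 203.4]) [ 0.541 -0.239  0.04 ]
top ([357, 231, 16, 16, 167], [364.6, 238.2]) [ 0.45  -0.094  0.04 ]
top ([292, 236, 16, 16, 169], [300.0, 243.5]) [0.438 0.074 0.04 ]
top ([398, 237, 16, 16, 161], [405.5, 244.2]) [ 0.433 -0.2    0.04 ]
top ([449, 242, 17, 10, 155], [456.8, 246.4]) [ 0.427 -0.332  0.04 ]
top ([407, 271, 11, 3, 19], [412.4, 271.9]) [ 0.362 -0.214  0.04 ]
top ([405, 280, 12, 4, 19], [410.2, 281.4]) [ 0.338 -0.208  0.04 ]
side ([329, 180, 17, 25, 232], [335.8, 194.1]) [0.449 0.066 0.04 ]
side ([210, 191, 12, 4, 28], [215.4, 192.5]) [ 0.34  -0.212  0.04 ]
side ([211, 200, 13, 7, 37], [216.1, 202.1]) [ 0.368 -0.217  0.04 ]
side ([266, 204, 18, 26, 256], [273.8, 217.7]) [ 0.46  -0.099  0.04 ]
side ([221, 212, 18, 26, 254], [229.4, 225.4]) [ 0.443 -0.204  0.04 ]
side ([412, 222, 9, 8, 57], [416.2, 225.8]) [0.6   0.211 0.04 ]
side ([422, 227, 19, 17, 140], [430.1, 234.3]) [0.632 0.231 0.04 ]
side ([415, 246, 11, 11, 75], [420.1, 251.5]) [0.664 0.188 0.04 ]
side ([215, 257, 19, 25, 260], [224.3, 269.5]) [ 0.549 -0.243  0.04 ]
side ([336, 274, 34, 13, 199], [352.9, 279.9]) [0.673 0.016 0.04 ]
walls [array([0.709, 0.403, 0.   ]), array([0.423, 0.389, 0.   ]), array([0.397, 0.476, 0.   ]), array([ 0.701, -0.386,  0.   ]), array([ 0.427, -0.383,  0.   ])]
nadir [325.34844056 310.16015333] sidewall [array([0.563, 0.35 , 0.   ]), array([ 0.569, -0.35 ,  0.   ])]
```

View pics/a.png

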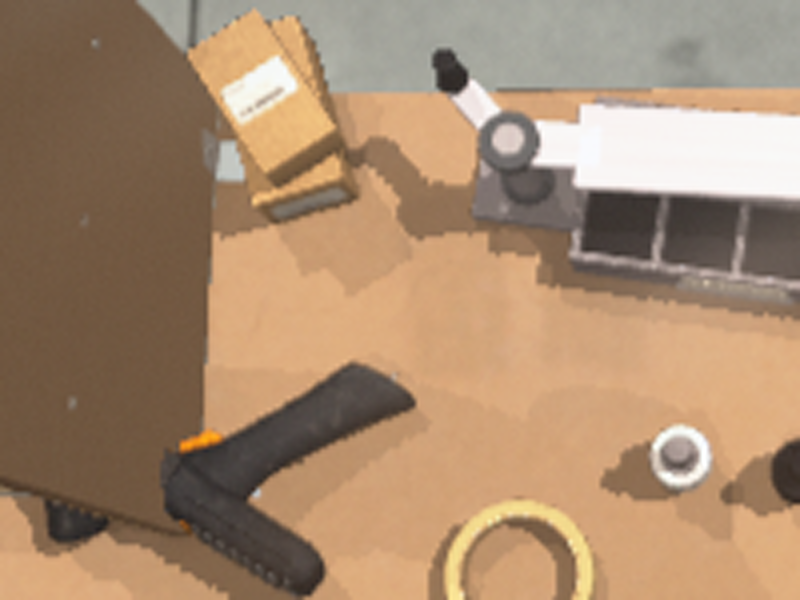

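View pics/b.png

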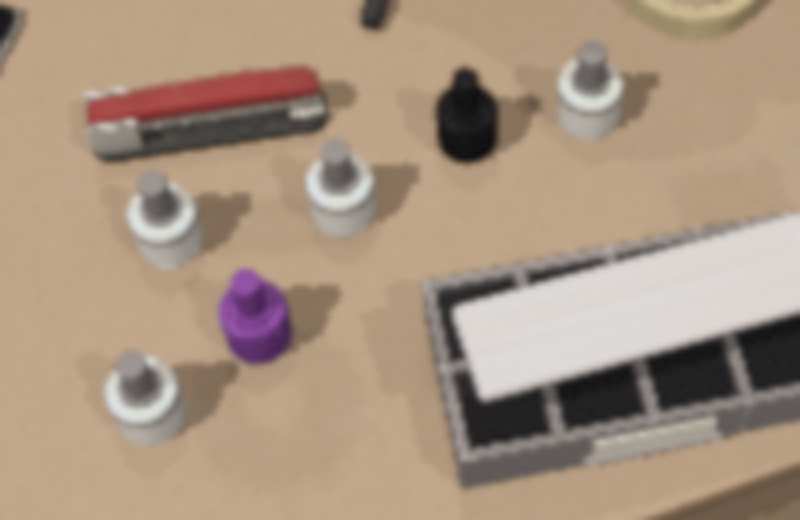

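White cartridges (top image) are A(300,244), B(365,239), C(406,244) and D(419,204). All four have a white body and grey neck, so they fit the description; black (330,248) and purple (392,214) are the excluded look-alikes, confirmed in the enlarged crop. Next I locate the knob and plan the way round the wall's near end, at about (0.385, 0.39).

```bash
python3 - <<'E'
from h import *
T=cv2.imread("pics/top0.png");S=cv2.imread("pics/side0.png")
def blk(im,x0,y0,x1,y1,th=60):
    g=cv2.cvtColor(im,cv2.COLOR_BGR2GRAY);m=np.zeros_like(g);m[y0:y1,x0:x1]=g[y0:y1,x0:x1]<th
    k,l,st,ce=cv2.connectedComponentsWithStats(m);i=1+st[1:,4].argmax();ys,xs=np.where(l==i)
    # centre of extreme ends along main axis
    P=np.c_[xs,ys].astype(float);c=P.mean(0);u=np.linalg.svd(P-c)[2][0];t=(P-c)@u
    return st[i],ce[i],c+u*t.min(),c+u*t.max(),(l==i)
t=blk(T,232,138,256,160);s=blk(S,430,220,452,246)
print(t[:4]);print(s[:4]);print("knob mid",tri(t[1],s[1]))
def bb(st): return (st[0]+st[2]/2-.5,st[1]+st[3]/2-.5)
print(tri(bb(t[0]),bb(s[0])))
# post cap circle: grey disc
print("post cap tri", tri((130*0+257,165.5),(416.5,227)))
# predicted hinge top z
P=tri(t[1],s[1])[0]
for z in (.1,.11,.12): print(z,onz("top",t[1],z).round(4),onz("side",s[1],z).round(4))
# walls height
o,d=ray("top",(2,206));k=(.40-o[1])/d[1];print("wall pt",o+d*k)
E
python3 - <<'E'
import cv2,numpy as np
T=cv2.imread("pics/top0.png");S=cv2.imread("pics/side0.png")
a=cv2.resize(T[135:205,230:300],(560,560),interpolation=cv2.INTER_NEAREST)
b=cv2.resize(S[215:285,390:460],(560,560),interpolation=cv2.INTER_NEAREST)[:,:]
cv2.imwrite("pics/c.png",cv2.resize(np.hstack([a,b]),(800,400)))
E
```

```text
(array([239, 143,   8,  10,  45], dtype=int32), array([242.33333333, 148.51111111]), array([238.91786987, 143.78144551]), array([244.56049788, 151.5952441 ]))
(array([437, 228,  10,  13,  83], dtype=int32), array([441.86746988, 234.46987952]), array([444.99356629, 227.99689287]), array([439.15952013, 240.07703945]))
knob mid (array([0.67245092, 0.21813733, 0.11787131]), np.float64(0.0008967127672137905))
(array([0.67322006, 0.21632602, 0.12263591]), np.float64(0.0005015974376390187))
post cap tri (array([0.6309577 , 0.18159127, 0.10436137]), np.float64(0.0005037666248320622))
0.1 [0.6781 0.2208 0.1   ] [0.6656 0.2274 0.1   ]
0.11 [0.6748 0.2191 0.11  ] [0.6695 0.2225 0.11  ]
0.12 [0.6715 0.2174 0.12  ] [0.6734 0.2175 0.12  ]
wall pt [0.39419534 0.4        0.74741962]
```

View pics/c.png

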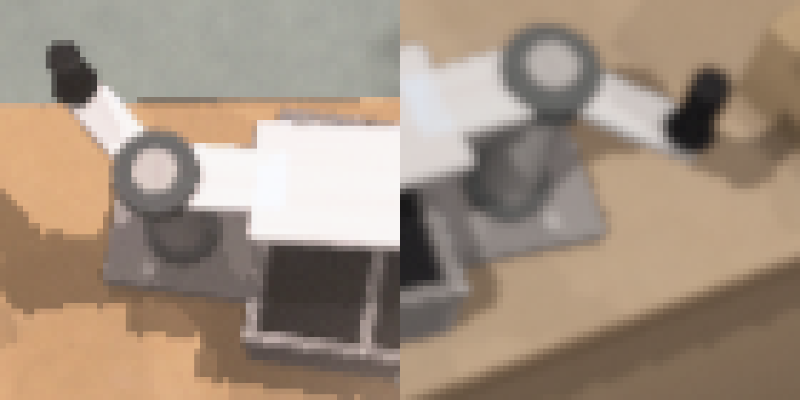

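Call:
{"fn": "jog_arm", "kwargs": {
  "steps": [
    [[37,0,0,0,0,-0.1],[55,-53,0,0,0,-0.2],[70,-90,0,0,0,-0.3],[80,-130,0,0,0,-0.337],[85,-165,0,0,0,-0.337]]
  ]
}}

```text
time: 0.52
position: [0.0893, 0.5127, 0.2306]
orientation: [[-1.0, -0.005, -0.0], [-0.005, 1.0, -0.001], [0.0, -0.001, -1.0]]
wrist_force: [-1.1, 1.2, 1.5]
gripper_width: 0.0858
```

Knob mid at (0.672, 0.218, 0.12), which is 55 mm from the hinge (0.631, 0.182, 0.104): consistent with the description. Now I swing round the wall's near end at small radius.

Call:
{"fn": "jog_arm", "kwargs": {
  "steps": [
    [[-7,-39,0,0,0,0],[-12,-77,0,0,0,0],[-51,-91,0,0,0,0],[-88,-105,0,0,0,0],[-119,-121,0,0,0,0]]
  ]
}}

```text
time: 0.93
position: [0.2118, 0.3922, 0.2317]
orientation: [[-1.0, -0.001, 0.0], [-0.001, 1.0, 0.001], [-0.0, 0.001, -1.0]]
wrist_force: [0.3, -0.2, -0.3]
gripper_width: 0.0856
```

Call:
{"fn": "jog_arm", "kwargs": {
  "steps": [
    [[-33,-20,0,0,0,0],[-65,-43,0,0,0,0],[-93,-68,0,0,0,0],[-118,-93,0,0,0,0],[-141,-120,0,0,0,0]]
  ]
}}

```text
time: 1.35
position: [0.3523, 0.2719, 0.2313]
orientation: [[-1.0, 0.0, 0.0], [0.0, 1.0, -0.0], [-0.0, -0.0, -1.0]]
wrist_force: [0.6, 0.6, 1.0]
gripper_width: 0.0854
```

Call:
{"fn": "jog_arm", "kwargs": {
  "steps": [
    [[-19,-28,0,0,0,0],[-37,-56,0,0,0,0],[-52,-85,0,0,0,0],[-65,-118,0,0,0,0],[-75,-148,0,0,0,0]]
  ]
}}

```text
time: 1.77
position: [0.4267, 0.1233, 0.2312]
orientation: [[-1.0, 0.0, -0.0], [0.0, 1.0, -0.0], [0.0, -0.0, -1.0]]
wrist_force: [0.3, -0.7, -1.0]
gripper_width: 0.0855
```

Call:
{"fn": "jog_arm", "kwargs": {
  "steps": [
    [[-38,14,0,0,0,0],[-76,28,0,0,0,0],[-114,42,0,0,0,0],[-152,56,0,0,0,0],[-190,70,0,0,0,0]]
  ]
}}

```text
time: 2.18
position: [0.6177, 0.1961, 0.2307]
orientation: [[-1.0, -0.001, -0.001], [-0.001, 1.0, -0.0], [0.001, -0.0, -1.0]]
wrist_force: [-0.6, -0.0, 0.6]
gripper_width: 0.0854
```

Call:
{"fn": "jog_arm", "kwargs": {
  "steps": [
    [[-30,14,0,0,0,0],[-56,26,0,0,0,0],[-56,26,10,0,0,0],[-56,26,20,0,0,0],[-56,26,20,0,0,0]]
  ]
}}

```text
time: 2.6
position: [0.6705, 0.2207, 0.2083]
orientation: [[-1.0, 0.0, -0.004], [0.0, 1.0, -0.002], [0.004, -0.002, -1.0]]
wrist_force: [-0.1, -0.3, 0.3]
gripper_width: 0.0851
```

```bash
python3 - <<'E'
from h import *
from cell import r
print(r.sense()["position"], r.sense()["wrist_force"])
cv2.imwrite("pics/s1.png",cv2.resize(snap("side")[130:290,330:500],(680,640)[:2])[:600])
E
```

```text
[0.67051619 0.22068764 0.20829992] [-0.14322147 -0.33412093  0.30065368]
```

View pics/s1.png

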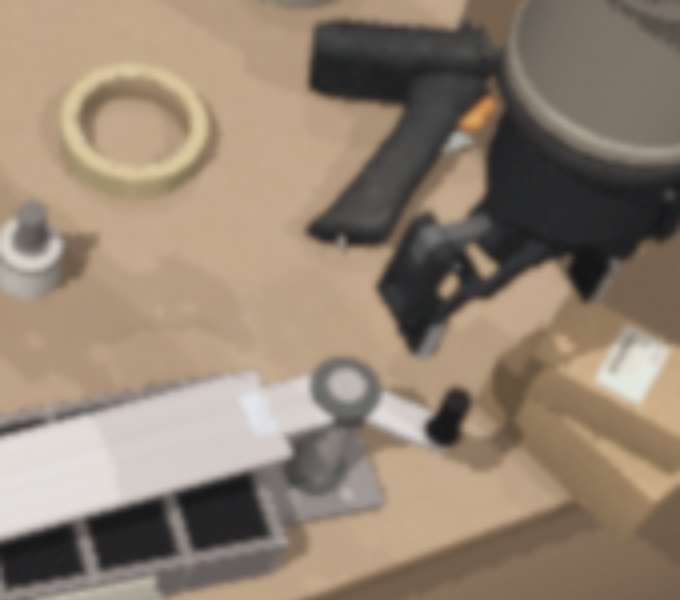

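The open gripper is above and left of the knob (knob at about (450,415) in the crop), clear of the boxes. I half close it, descend, and grip.

Call:
{"fn": "jog_arm", "kwargs": {
  "steps": [
    [[-1,-2,0,0,0,0],[-1,-2,0,0,0,0],[-1,-2,15,0,0,0],[-1,-2,30,0,0,0],[-1,-2,45,0,0,0]]
  ],
  "claw": 0.5,
  "newtons": 40
}}

```text
time: 3.07
position: [0.6732, 0.2194, 0.167]
orientation: [[-1.0, -0.0, 0.001], [-0.0, 1.0, 0.001], [-0.001, 0.001, -1.0]]
wrist_force: [1.3, 0.3, 0.3]
gripper_width: 0.0428
```

Call:
{"fn": "jog_arm", "kwargs": {
  "steps": [
    [[0,0,15,0,0,0],[0,0,30,0,0,0],[0,0,42,0,0,0],[0,0,51,0,0,0],[0,0,51,0,0,0]]
  ]
}}

```text
time: 3.48
position: [0.6723, 0.2192, 0.1139]
orientation: [[-1.0, -0.0, -0.002], [-0.0, 1.0, -0.001], [0.002, -0.001, -1.0]]
wrist_force: [-0.2, 0.1, -0.6]
gripper_width: 0.0424
```

Call:
{"fn": "jog_arm", "kwargs": {
  "steps": [
    [[0,0,0,0,0,0],[0,0,0,0,0,0],[0,0,0,0,0,0],[0,0,0,0,0,0],[0,0,0,0,0,0]]
  ],
  "claw": 1
}}

```text
time: 3.9
position: [0.6736, 0.219, 0.1164]
orientation: [[-1.0, 0.0, 0.001], [0.0, 1.0, 0.0], [-0.001, 0.0, -1.0]]
wrist_force: [-2.9, -3.2, 7.3]
gripper_width: 0.0149
```

Call:
{"fn": "jog_arm", "kwargs": {
  "steps": [
    [[6,6,-3,0,0,0],[13.5,11,-3,0,0,0],[21.5,15,-3,0,0,0],[30,17.5,-3,0,0,0],[38.5,19,-3,0,0,0]]
  ]
}}

```text
time: 4.32
position: [0.6345, 0.237, 0.1176]
orientation: [[-1.0, 0.0, 0.0], [0.0, 1.0, -0.002], [-0.0, -0.002, -1.0]]
wrist_force: [7.1, -7.6, -13.2]
gripper_width: 0.0143
```

Call:
{"fn": "jog_arm", "kwargs": {
  "steps": [
    [[9,0,0,0,0,0],[17.5,-1.5,0,0,0,0],[26,-4.5,0,0,0,0],[33.5,-8.5,0,0,0,0],[40.5,-14,0,0,0,0]]
  ]
}}

```text
time: 4.73
position: [0.5921, 0.229, 0.1176]
orientation: [[-1.0, -0.004, -0.002], [-0.004, 1.0, 0.004], [0.002, 0.004, -1.0]]
wrist_force: [-7.5, 25.8, -12.3]
gripper_width: 0.0145
```

Call:
{"fn": "jog_arm", "kwargs": {
  "steps": [
    [[3,-2.5,0,0,0,0],[3,-2.5,0,0,0,0],[3,-2.5,0,0,0,0],[3,-2.5,0,0,0,0]]
  ]
}}

```text
time: 5.07
position: [0.5879, 0.2266, 0.1175]
orientation: [[-1.0, -0.005, -0.005], [-0.005, 1.0, 0.004], [0.005, 0.004, -1.0]]
wrist_force: [-12.8, 20.1, -7.4]
gripper_width: 0.0142
```

Call:
{"fn": "jog_arm", "kwargs": {
  "steps": [
    [[-3,2,0,0,0,0],[-3,2,0,0,0,0],[-3,2,-20,0,0,0],[-3,2,-55,0,0,0],[-3,2,-90,0,0,0]]
  ],
  "claw": 0.5
}}

```text
time: 5.48
position: [0.5939, 0.2231, 0.209]
orientation: [[-1.0, 0.001, -0.001], [0.001, 1.0, -0.001], [0.001, -0.001, -1.0]]
wrist_force: [0.7, 0.6, 0.1]
gripper_width: 0.0426
```

Call:
{"fn": "jog_arm", "kwargs": {
  "steps": [
    [[35,-15,-20,0,0,0],[70,-30,-40,0,0,0],[105,-45,-50,0,0,0],[140,-60,-50,0,0,0],[150,-65,-50,0,0,0]]
  ]
}}

```text
time: 5.9
position: [0.4408, 0.1565, 0.259]
orientation: [[-1.0, 0.001, -0.0], [0.001, 1.0, 0.002], [0.0, 0.002, -1.0]]
wrist_force: [1.7, 0.1, -0.0]
gripper_width: 0.0424
```

```bash
python3 - <<'E'
from h import *
from cell import r
T=snap("top");S=snap("side");cv2.imwrite("pics/top1.png",T);cv2.imwrite("pics/side1.png",S)
a=cv2.resize(T[120:280,200:440],(800,533),interpolation=cv2.INTER_CUBIC)[:300]
b=cv2.resize(S[170:330,250:490],(800,533),interpolation=cv2.INTER_CUBIC)[100:400]
cv2.imwrite("pics/ts1.png",np.vstack([a,b]))
E
```

```text
(no output)
```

View pics/ts1.png

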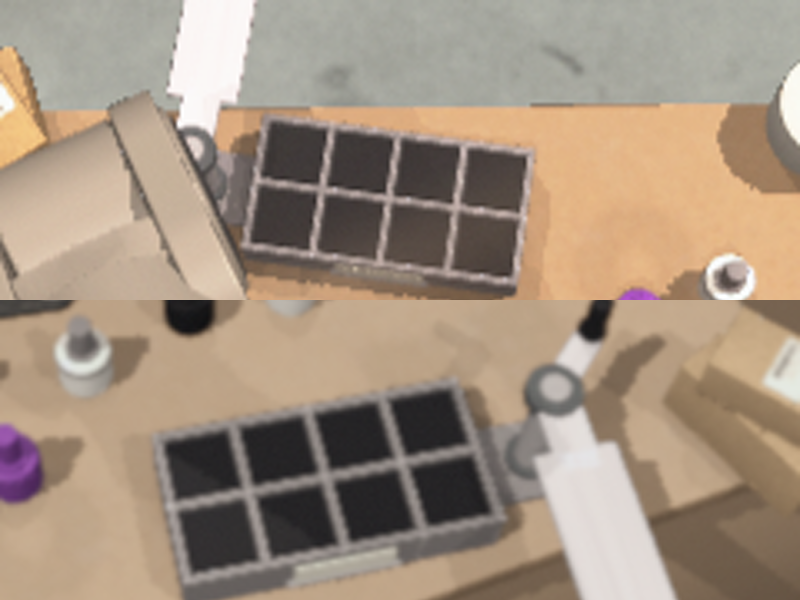

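The plate is open, pointing to the carrier's +x, and all 8 covers are visible in both views. The carrier's pose comes from the bay centroids.

```bash
cat > car.py <<'E'
from h import *
def bays(n,im,box):
    g=cv2.cvtColor(im,cv2.COLOR_BGR2GRAY);x0,y0,x1,y1=box;out=[]
    for th in range(50,125,4):
        m=np.zeros_like(g);m[y0:y1,x0:x1]=g[y0:y1,x0:x1]<th
        k,l,st,ce=cv2.connectedComponentsWithStats(m,connectivity=4)
        c=[ce[i] for i in range(1,k) if 130<st[i,4]<480 and st[i,2]<28 and st[i,3]<26]
        if len(c)>len(out): out=c
    return np.array(out)
E
python3 - <<'E'
from car import *
from scipy.optimize import least_squares
L=np.array([[x,y] for x in(-.027,.027) for y in(-.081,-.027,.027,.081)])
tb=bays("top",cv2.imread("pics/top1.png"),(270,152,362,206));sb=bays("side",cv2.imread("pics/side1.png"),(294,218,405,290))
print(len(tb),len(sb))
for n,b in(("top",tb),("side",sb)):
    W=np.array([onz(n,p,.043)[:2] for p in b])
    def asg(v):
        c,s=np.cos(v[2]),np.sin(v[2]);M=L@np.array([[c,s],[-s,c]])+v[:2]
        d=np.linalg.norm(W[:,None]-M[None],axis=2);return M[d.argmin(1)]
    f=least_squares(lambda v:(W-asg(v)).ravel(),[W[:,0].mean(),W[:,1].mean(),np.radians(-5)])
    print(n,f.x[:2].round(4),np.degrees(f.x[2]).round(2),"rms mm",(1e3*np.sqrt((f.fun**2).mean())).round(2))
    v=f.x;c,s=np.cos(v[2]),np.sin(v[2]);print(" hinge",v[:2]+np.array([-s*.152,c*.152]))
    print((L@np.array([[c,s],[-s,c]])+v[:2]).round(4).tolist())
E
```

```text
8 8
top [0.6101 0.0308] -8.29 rms mm 2.19
 hinge [0.63199408 0.18117933]
[[0.5717, -0.0455], [0.5795, 0.0079], [0.5873, 0.0614], [0.595, 0.1148], [0.6251, -0.0533], [0.6329, 0.0002], [0.6407, 0.0536], [0.6485, 0.107]]
side [0.6095 0.0292] -8.71 rms mm 0.44
 hinge [0.632498   0.17947258]
[[0.5705, -0.0468], [0.5787, 0.0066], [0.5869, 0.06], [0.5951, 0.1134], [0.6239, -0.0549], [0.6321, -0.0016], [0.6403, 0.0518], [0.6484, 0.1052]]
```

Two views agree within 1.5 mm: carrier at (0.610, 0.030), yaw −8.5°, and the hinge matches its triangulation. Next I probe the bays with shut fingers, starting at bay_3.

Call:
{"fn": "jog_arm", "kwargs": {
  "steps": [
    [[-38,-10,30,0,0,0],[-76,-20,60,0,0,0],[-114,-31,85,0,0,0],[-154,-42,110,0,0,0],[-154,-42,140,0,0,0]]
  ],
  "claw": 1
}}

```text
time: 6.42
position: [0.6, 0.1166, 0.1262]
orientation: [[-1.0, 0.001, 0.006], [0.001, 1.0, 0.0], [-0.006, 0.0, -1.0]]
wrist_force: [0.5, 0.2, 0.7]
gripper_width: 0.0001
```

Call:
{"fn": "jog_arm", "kwargs": {
  "steps": [
    [[0,0,25,0,0,0],[0,0,50,0,0,0],[0,0,60,0,0,0],[0,0,60,0,0,0]]
  ]
}}

```text
time: 6.75
position: [0.5936, 0.1174, 0.0634]
orientation: [[-1.0, 0.0, -0.003], [0.0, 1.0, -0.002], [0.003, -0.002, -1.0]]
wrist_force: [-0.6, -0.1, 0.9]
gripper_width: 0.0
```

Call:
{"fn": "jog_arm", "kwargs": {
  "steps": [
    [[0,0,8,0,0,0],[0,0,14,0,0,0],[0,0,19,0,0,0],[0,0,23,0,0,0],[0,0,23,0,0,0]]
  ]
}}

```text
time: 7.17
position: [0.5942, 0.1182, 0.0427]
orientation: [[-1.0, -0.0, -0.0], [-0.0, 1.0, 0.0], [0.0, 0.0, -1.0]]
wrist_force: [0.5, 0.3, 0.6]
gripper_width: -0.0
```

Call:
{"fn": "jog_arm", "kwargs": {
  "steps": [
    [[0,0,3,0,0,0],[0,0,6,0,0,0],[0,0,8,0,0,0],[0,0,8,0,0,0]]
  ]
}}

```text
time: 7.5
position: [0.5942, 0.118, 0.0345]
orientation: [[-1.0, -0.0, -0.0], [-0.0, 1.0, -0.0], [0.0, -0.0, -1.0]]
wrist_force: [0.7, 0.9, 0.4]
gripper_width: 0.0002
```

bay_3 is free (sank to 0.0345 with no force). On along the row.

Call:
{"fn": "jog_arm", "kwargs": {
  "steps": [
    [[0,0,-25,0,0,0],[2,-20,-25,0,0,0],[5,-40,-25,0,0,0],[7,-57,-25,0,0,0],[7,-57,-16,0,0,0]]
  ]
}}

```text
time: 7.92
position: [0.5879, 0.057, 0.0524]
orientation: [[-1.0, 0.004, 0.002], [0.004, 1.0, -0.001], [-0.002, -0.001, -1.0]]
wrist_force: [0.3, 0.0, -0.7]
gripper_width: 0.0001
```

Call:
{"fn": "jog_arm", "kwargs": {
  "steps": [
    [[0,0,5,0,0,0],[0,0,10,0,0,0],[0,0,14,0,0,0],[0,0,16,0,0,0],[0,0,16,0,0,0]]
  ]
}}

```text
time: 8.33
position: [0.5871, 0.0616, 0.0342]
orientation: [[-1.0, -0.001, -0.001], [-0.001, 1.0, -0.0], [0.001, -0.0, -1.0]]
wrist_force: [-0.3, 0.8, 0.7]
gripper_width: -0.0003
```

Call:
{"fn": "jog_arm", "kwargs": {
  "steps": [
    [[0,0,-25,0,0,0],[2,-20,-25,0,0,0],[5,-40,-25,0,0,0],[8,-53,-25,0,0,0],[8,-53,-16,0,0,0]]
  ]
}}

```text
time: 8.75
position: [0.5797, 0.0049, 0.0522]
orientation: [[-1.0, 0.003, 0.002], [0.003, 1.0, -0.001], [-0.002, -0.001, -1.0]]
wrist_force: [0.3, -0.4, -0.0]
gripper_width: 0.0
```

Call:
{"fn": "jog_arm", "kwargs": {
  "steps": [
    [[0,0,5,0,0,0],[0,0,10,0,0,0],[0,0,14,0,0,0],[0,0,16,0,0,0],[0,0,16,0,0,0]]
  ]
}}

```text
time: 9.17
position: [0.5791, 0.0085, 0.0341]
orientation: [[-1.0, -0.001, -0.001], [-0.001, 1.0, -0.0], [0.001, -0.0, -1.0]]
wrist_force: [-0.6, -0.0, 0.2]
gripper_width: -0.0001
```

Call:
{"fn": "jog_arm", "kwargs": {
  "steps": [
    [[0,0,-25,0,0,0],[2,-20,-25,0,0,0],[5,-40,-25,0,0,0],[8,-53,-25,0,0,0],[8,-53,-16,0,0,0]]
  ]
}}

```text
time: 9.58
position: [0.5716, -0.0481, 0.0521]
orientation: [[-1.0, 0.003, 0.002], [0.003, 1.0, -0.001], [-0.002, -0.001, -1.0]]
wrist_force: [0.8, -0.5, -0.2]
gripper_width: -0.0
```

Call:
{"fn": "jog_arm", "kwargs": {
  "steps": [
    [[0,0,5,0,0,0],[0,0,10,0,0,0],[0,0,14,0,0,0],[0,0,16,0,0,0],[0,0,16,0,0,0]]
  ]
}}

```text
time: 10.0
position: [0.5711, -0.0444, 0.0341]
orientation: [[-1.0, -0.001, -0.001], [-0.001, 1.0, -0.0], [0.001, -0.0, -1.0]]
wrist_force: [-0.0, 0.3, 0.3]
gripper_width: -0.0001
```

Bays 0–3 all sank. To check the contrast I probe bay_4 and bay_5, where 3 of bays 4–7 should be firm.

Call:
{"fn": "jog_arm", "kwargs": {
  "steps": [
    [[0,0,-25,0,0,0],[-20,-4,-25,0,0,0],[-40,-8,-25,0,0,0],[-53,-10,-25,0,0,0],[-53,-10,-16,0,0,0]]
  ]
}}

```text
time: 10.42
position: [0.6279, -0.0552, 0.0524]
orientation: [[-1.0, -0.001, 0.004], [-0.001, 1.0, -0.0], [-0.004, -0.0, -1.0]]
wrist_force: [-0.2, 0.5, 0.6]
gripper_width: 0.0003
```

Call:
{"fn": "jog_arm", "kwargs": {
  "steps": [
    [[0,0,5,0,0,0],[0,0,10,0,0,0],[0,0,14,0,0,0],[0,0,16,0,0,0],[0,0,16,0,0,0]]
  ]
}}

```text
time: 10.83
position: [0.6238, -0.0549, 0.0373]
orientation: [[-1.0, 0.0, -0.0], [0.0, 1.0, 0.002], [0.0, 0.002, -1.0]]
wrist_force: [-21.5, 4.1, 61.6]
gripper_width: -0.0001
```

Call:
{"fn": "jog_arm", "kwargs": {
  "steps": [
    [[0,0,-25,0,0,0],[-2,20,-25,0,0,0],[-5,40,-25,0,0,0],[-8,53,-25,0,0,0],[-8,53,-16,0,0,0]]
  ]
}}

```text
time: 11.25
position: [0.6331, 0.0019, 0.0514]
orientation: [[-1.0, -0.004, 0.001], [-0.004, 1.0, 0.002], [-0.001, 0.002, -1.0]]
wrist_force: [-0.1, 0.3, 0.5]
gripper_width: 0.0001
```

Call:
{"fn": "jog_arm", "kwargs": {
  "steps": [
    [[0,0,5,0,0,0],[0,0,10,0,0,0],[0,0,14,0,0,0],[0,0,16,0,0,0],[0,0,16,0,0,0]]
  ]
}}

```text
time: 11.67
position: [0.6318, -0.0025, 0.037]
orientation: [[-1.0, 0.001, -0.001], [0.001, 1.0, 0.002], [0.001, 0.002, -1.0]]
wrist_force: [-24.3, 7.7, 64.3]
gripper_width: 0.0
```

Bays 4 and 5 are firm (62–64 N, tip stopped) while bays 0–3 sank with no force, so I use bays 0–3. I raise, park to the left and re-measure the cartridges.

Call:
{"fn": "jog_arm", "kwargs": {
  "steps": [
    [[0,0,-30,0,0,0],[0,0,-70,0,0,0],[0,0,-110,0,0,0],[0,0,-150,0,0,0],[10,20,-180,0,0,0]]
  ],
  "claw": 0.5
}}

```text
time: 12.08
position: [0.6233, 0.0126, 0.2177]
orientation: [[-1.0, 0.006, 0.002], [0.006, 1.0, -0.002], [-0.002, -0.002, -1.0]]
wrist_force: [0.3, 0.5, 0.3]
gripper_width: 0.0427
```

Call:
{"fn": "jog_arm", "kwargs": {
  "steps": [
    [[25,32,-10,0,0,0],[50,64,-20,0,0,0],[75,96,-30,0,0,0],[100,128,-40,0,0,0],[125,160,-40,0,0,0]]
  ]
}}

```text
time: 12.5
position: [0.4967, 0.178, 0.2559]
orientation: [[-1.0, 0.002, 0.001], [0.002, 1.0, 0.001], [-0.001, 0.001, -1.0]]
wrist_force: [0.3, 1.9, 0.3]
gripper_width: 0.0426
```

Call:
{"fn": "jog_arm", "kwargs": {
  "steps": [
    [[25,32,0,0,0,0],[50,64,0,0,0,0],[55,70,0,0,0,0]]
  ]
}}

```text
time: 12.75
position: [0.4385, 0.252, 0.2542]
orientation: [[-1.0, -0.005, -0.002], [-0.005, 1.0, 0.001], [0.002, 0.001, -1.0]]
wrist_force: [0.4, 0.7, 0.9]
gripper_width: 0.0429
```

```bash
cat >> h.py <<'E'
from scipy.optimize import least_squares
def carts(T,S):
    out=[]
    B=[w[0] for w in whites("side",S,(190,170,480,300)) if 14<=w[0][2]<=22 and 18<=w[0][3]<=30]
    for st,ce in whites("top",T,(185,150,465,300)):
        if not(13<=st[2]<=19 and 13<=st[3]<=19): continue
        ct=np.array([st[0]+st[2]/2-.5,st[1]+st[3]/2-.5]);p0=onz("top",ct,.04)
        best=[b for b in B if abs(b[0]+b[2]/2-.5-proj("side",p0)[0])<5 and abs(b[1]+b[3]/2-proj("side",p0)[1])<14]
        if not best: out.append((p0.round(4),"top only",ct));continue
        b=best[0];cs=b[0]+b[2]/2-.5
        f=lambda v:np.r_[proj("top",[*v,.04])-ct,proj("side",[*v,.04])[0]-cs]
        q=least_squares(f,p0[:2]);out.append((q.x.round(4),q.fun.round(2),ct))
    return out
E
python3 - <<'E'
from h import *
from cell import r
T=snap("top");S=snap("side");cv2.imwrite("pics/top2.png",T);cv2.imwrite("pics/side2.png",S)
for c in carts(T,S): print(c)
print(r.sense()["position"])
E
```

```text
(array([0.6894, 0.3603, 0.04  ]), 'top only', array([194.5, 152. ]))
(array([0.6291, 0.218 , 0.04  ]), 'top only', array([246.5, 173. ]))
(array([ 0.5409, -0.2397]), array([0.41, 0.09, 0.36]), array([418.5, 203.5]))
(array([ 0.4491, -0.0944]), array([0.28, 0.08, 0.27]), array([364.5, 238.5]))
(array([0.4374, 0.0747]), array([0.4 , 0.16, 0.41]), array([299.5, 243.5]))
(array([ 0.4326, -0.2002]), array([0.22, 0.05, 0.21]), array([405.5, 244.5]))
[0.44089636 0.24900357 0.2542798 ]
```

A at (0.4375, 0.0745), B (0.449, −0.094), C (0.4325, −0.200), D (0.541, −0.240); residuals are under 0.5 px. I fetch A first.

Call:
{"fn": "jog_arm", "kwargs": {
  "steps": [
    [[3,-40,0,0,0,0],[3,-80,0,0,0,0],[3,-120,0,0,0,0],[3,-155,0,0,0,0],[3,-174,0,0,0,0]]
  ]
}}

```text
time: 13.27
position: [0.4391, 0.0683, 0.2545]
orientation: [[-1.0, 0.006, -0.001], [0.006, 1.0, -0.0], [0.001, -0.0, -1.0]]
wrist_force: [0.8, -1.1, 0.0]
gripper_width: 0.0426
```

Call:
{"fn": "jog_arm", "kwargs": {
  "steps": [
    [[0,0,40,0,0,0],[0,0,80,0,0,0],[0,0,115,0,0,0],[0,0,140,0,0,0],[0,0,140,0,0,0]]
  ]
}}

```text
time: 13.68
position: [0.437, 0.0711, 0.1109]
orientation: [[-1.0, 0.003, -0.006], [0.003, 1.0, -0.004], [0.006, -0.004, -1.0]]
wrist_force: [-1.3, -0.3, -0.4]
gripper_width: 0.0426
```

```bash
python3 -c "
from cell import r
print(r.sense()['position'])"
```

```text
[0.43695382 0.07114945 0.11085231]
```

Call:
{"fn": "jog_arm", "kwargs": {
  "steps": [
    [[0,3,15,0,0,0],[0,3,35,0,0,0],[0,3,52,0,0,0],[0,3,64,0,0,0],[0,3,64,0,0,0]]
  ]
}}

```text
time: 14.1
position: [0.4391, 0.0757, 0.0503]
orientation: [[-1.0, 0.001, -0.002], [0.001, 1.0, -0.001], [0.002, -0.001, -1.0]]
wrist_force: [-0.4, -0.3, 0.1]
gripper_width: 0.0429
```

Call:
{"fn": "jog_arm", "kwargs": {
  "steps": [
    [[0,0,0,0,0,0],[0,0,0,0,0,0],[0,0,0,0,0,0],[0,0,0,0,0,0],[0,0,0,0,0,0]]
  ],
  "claw": 1,
  "newtons": 40
}}

```text
time: 14.52
position: [0.4403, 0.0768, 0.0521]
orientation: [[-1.0, 0.0, 0.002], [0.0, 1.0, 0.001], [-0.002, 0.001, -1.0]]
wrist_force: [-0.8, -2.9, 9.8]
gripper_width: 0.0171
```

Call:
{"fn": "jog_arm", "kwargs": {
  "steps": [
    [[0,0,-10,0,0,0],[0,0,-30,0,0,0],[0,0,-55,0,0,0],[0,0,-80,0,0,0],[0,0,-80,0,0,0]]
  ]
}}

```text
time: 14.93
position: [0.4413, 0.0772, 0.1353]
orientation: [[-1.0, 0.001, 0.005], [0.001, 1.0, 0.003], [-0.005, 0.003, -1.0]]
wrist_force: [1.4, 0.2, -1.5]
gripper_width: 0.0168
```

Call:
{"fn": "jog_arm", "kwargs": {
  "steps": [
    [[-35,8,0,0,0,0],[-75,18,0,0,0,0],[-115,28,0,0,0,0],[-145,35,0,0,0,0],[-156,37,0,0,0,0]]
  ]
}}

```text
time: 15.35
position: [0.5991, 0.1154, 0.1314]
orientation: [[-1.0, -0.002, 0.002], [-0.002, 1.0, -0.0], [-0.002, -0.0, -1.0]]
wrist_force: [-1.2, -0.1, -2.0]
gripper_width: 0.0165
```

Call:
{"fn": "jog_arm", "kwargs": {
  "steps": [
    [[0,0,0,0,0,0],[0,0,5,0,0,0],[0,0,10,0,0,0],[0,0,15,0,0,0],[0,0,15,0,0,0]]
  ]
}}

```text
time: 15.77
position: [0.594, 0.1139, 0.1149]
orientation: [[-1.0, -0.0, -0.002], [-0.0, 1.0, -0.0], [0.002, -0.0, -1.0]]
wrist_force: [-0.2, -0.3, -1.2]
gripper_width: 0.0162
```

```bash
python3 - <<'E'
from h import *
from cell import r
print(r.sense()["position"])
T=snap("top");S=snap("side")
a=cv2.resize(T[130:230,250:380],(780,600),interpolation=cv2.INTER_CUBIC)[:,:390+390]
b=cv2.resize(S[190:290,290:420],(780,600),interpolation=cv2.INTER_CUBIC)
cv2.imwrite("pics/p1.png",cv2.resize(np.hstack([a,b]),(800,308)))
E
```

```text
[0.59402483 0.11386676 0.11485043]
```

View pics/p1.png

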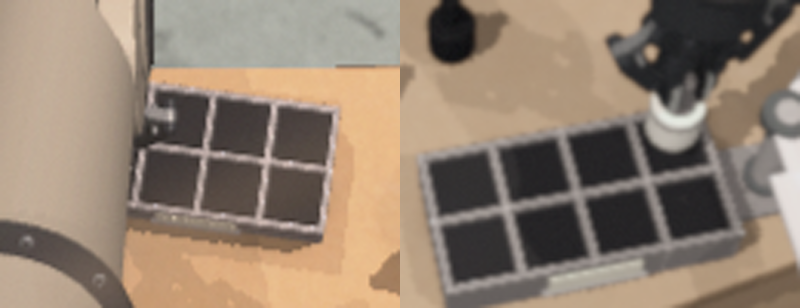

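The cartridge hangs upright over bay_3 (side crop, about (675,130)). I nudge 2.5 mm in +x and lower, watching the force.

Call:
{"fn": "jog_arm", "kwargs": {
  "steps": [
    [[-2.5,0,5,0,0,0],[-2.5,0,10,0,0,0],[-2.5,0,15,0,0,0],[-2.5,0,20,0,0,0],[-2.5,0,25,0,0,0]]
  ]
}}

```text
time: 16.28
position: [0.5977, 0.1139, 0.0902]
orientation: [[-1.0, -0.0, -0.0], [-0.0, 1.0, -0.0], [0.0, -0.0, -1.0]]
wrist_force: [-1.1, -0.4, -0.5]
gripper_width: 0.0163
```

Call:
{"fn": "jog_arm", "kwargs": {
  "steps": [
    [[0,0,5,0,0,0],[0,0,10,0,0,0],[0,0,15,0,0,0],[0,0,18,0,0,0],[0,0,18,0,0,0]]
  ]
}}

```text
time: 16.7
position: [0.5975, 0.1138, 0.0721]
orientation: [[-1.0, -0.0, -0.001], [-0.0, 1.0, -0.0], [0.001, -0.0, -1.0]]
wrist_force: [-0.1, 0.4, -1.2]
gripper_width: 0.0163
```

Call:
{"fn": "jog_arm", "kwargs": {
  "steps": [
    [[0,0,2,0,0,0],[0,0,4,0,0,0],[0,0,4,0,0,0]]
  ]
}}

```text
time: 16.95
position: [0.598, 0.1139, 0.0689]
orientation: [[-1.0, -0.0, 0.0], [-0.0, 1.0, -0.0], [-0.0, -0.0, -1.0]]
wrist_force: [0.6, -0.2, 3.6]
gripper_width: 0.0164
```

Call:
{"fn": "jog_arm", "kwargs": {
  "steps": [
    [[0,0,0,0,0,0],[0,0,0,0,0,0],[0,0,0,0,0,0],[0,0,0,0,0,0],[0,0,-3,0,0,0]]
  ],
  "claw": 0.62
}}

```text
time: 17.37
position: [0.5975, 0.114, 0.0715]
orientation: [[-1.0, -0.0, -0.001], [-0.0, 1.0, -0.0], [0.001, -0.0, -1.0]]
wrist_force: [0.1, -1.0, -0.3]
gripper_width: 0.0327
```

Call:
{"fn": "jog_arm", "kwargs": {
  "steps": [
    [[0,0,-10,0,0,0],[0,0,-30,0,0,0],[0,0,-60,0,0,0],[0,0,-90,0,0,0],[0,0,-120,0,0,0]]
  ]
}}

```text
time: 17.78
position: [0.5977, 0.1136, 0.194]
orientation: [[-1.0, 0.0, 0.0], [0.0, 1.0, -0.0], [-0.0, -0.0, -1.0]]
wrist_force: [1.1, 0.1, -1.1]
gripper_width: 0.0324
```

Call:
{"fn": "jog_arm", "kwargs": {
  "steps": [
    [[25,-32,0,0,0,0],[50,-64,0,0,0,0],[75,-96,0,0,0,0],[100,-128,0,0,0,0],[125,-160,0,0,0,0]]
  ],
  "claw": 0.5
}}

```text
time: 18.2
position: [0.4715, -0.0474, 0.1925]
orientation: [[-1.0, -0.0, 0.001], [-0.0, 1.0, 0.001], [-0.001, 0.001, -1.0]]
wrist_force: [1.2, -1.2, 1.1]
gripper_width: 0.0429
```

```bash
python3 - <<'E'
from h import *
from cell import r
T=snap("top");S=snap("side");cv2.imwrite("pics/top3.png",T);cv2.imwrite("pics/side3.png",S)
for c in carts(T,S): print(c)
print([w[0] for w in whites("side",S,(190,170,480,300))])
print(r.sense()["position"])
E
```

```text
(array([0.6894, 0.3616, 0.04  ]), 'top only', array([194., 152.]))
(array([0.6291, 0.218 , 0.04  ]), 'top only', array([246.5, 173. ]))
(array([ 0.5409, -0.2397]), array([0.41, 0.09, 0.36]), array([418.5, 203.5]))
(array([ 0.4327, -0.1996]), array([-0.02, -0.01, -0.02]), array([405.5, 244.5]))
[[210, 191, 12, 4, 30], [263, 196, 8, 3, 16], [211, 200, 13, 8, 54], [266, 204, 18, 26, 263], [416, 209, 15, 15, 123], [221, 212, 19, 26, 278], [412, 222, 10, 9, 63], [245, 236, 13, 8, 17], [398, 236, 9, 6, 26], [215, 257, 20, 25, 292]]
[ 0.46930814 -0.05071174  0.19261837]
```

Call:
{"fn": "jog_arm", "kwargs": {
  "steps": [
    [[10,-20,0,0,0,0],[20,-43,0,0,0,0],[20,-43,30,0,0,0],[20,-43,60,0,0,0],[20,-43,80,0,0,0]]
  ]
}}

```text
time: 18.72
position: [0.4525, -0.0893, 0.1109]
orientation: [[-1.0, 0.001, 0.001], [0.001, 1.0, 0.0], [-0.001, 0.0, -1.0]]
wrist_force: [0.2, 0.4, -0.3]
gripper_width: 0.0427
```

Call:
{"fn": "jog_arm", "kwargs": {
  "steps": [
    [[0,0,15,0,0,0],[0,0,15,0,0,0],[0,0,15,0,0,0]]
  ]
}}

```text
time: 18.97
position: [0.4527, -0.0894, 0.0972]
orientation: [[-1.0, 0.0, -0.001], [0.0, 1.0, -0.0], [0.001, -0.0, -1.0]]
wrist_force: [-0.4, -0.3, 0.6]
gripper_width: 0.0424
```

Call:
{"fn": "jog_arm", "kwargs": {
  "steps": [
    [[3.5,-5,10,0,0,0],[3.5,-5,22,0,0,0],[3.5,-5,34,0,0,0],[3.5,-5,46,0,0,0],[3.5,-5,46,0,0,0]]
  ]
}}

```text
time: 19.38
position: [0.4495, -0.0939, 0.0509]
orientation: [[-1.0, -0.0, -0.0], [-0.0, 1.0, 0.0], [0.0, 0.0, -1.0]]
wrist_force: [-1.9, 0.5, -0.5]
gripper_width: 0.0428
```

Call:
{"fn": "jog_arm", "kwargs": {
  "steps": [
    [[0,0,0,0,0,0],[0,0,0,0,0,0],[0,0,0,0,0,0],[0,0,0,0,0,0],[0,0,0,0,0,0]]
  ],
  "claw": 1
}}

```text
time: 19.8
position: [0.4503, -0.0939, 0.0521]
orientation: [[-1.0, -0.0, 0.002], [-0.0, 1.0, 0.0], [-0.002, 0.0, -1.0]]
wrist_force: [-1.3, 1.2, 9.0]
gripper_width: 0.0165
```

Call:
{"fn": "jog_arm", "kwargs": {
  "steps": [
    [[0,0,-10,0,0,0],[0,0,-30,0,0,0],[0,0,-55,0,0,0],[0,0,-80,0,0,0],[0,0,-80,0,0,0]]
  ]
}}

```text
time: 20.22
position: [0.4513, -0.0947, 0.1352]
orientation: [[-1.0, 0.001, 0.005], [0.001, 1.0, 0.001], [-0.005, 0.001, -1.0]]
wrist_force: [2.4, -0.8, -1.0]
gripper_width: 0.0168
```

Call:
{"fn": "jog_arm", "kwargs": {
  "steps": [
    [[0,0,0,0,0,0],[0,0,0,0,0,0]]
  ]
}}

```text
time: 20.38
position: [0.4493, -0.0937, 0.1311]
orientation: [[-1.0, -0.001, 0.001], [-0.001, 1.0, 0.0], [-0.001, 0.0, -1.0]]
wrist_force: [-1.2, 0.4, -2.6]
gripper_width: 0.0166
```

Call:
{"fn": "jog_arm", "kwargs": {
  "steps": [
    [[-20,22,-15,0,0,0],[-46,51,-15,0,0,0],[-72,80,-15,0,0,0],[-98,109,-15,0,0,0],[-124,138,-15,0,0,0]]
  ]
}}

```text
time: 20.8
position: [0.5737, 0.0454, 0.1447]
orientation: [[-1.0, -0.0, -0.002], [-0.0, 1.0, -0.0], [0.002, -0.0, -1.0]]
wrist_force: [0.5, -0.9, -1.5]
gripper_width: 0.0166
```

Call:
{"fn": "jog_arm", "kwargs": {
  "steps": [
    [[-14,16,0,0,0,0],[-14,16,10,0,0,0],[-14,16,25,0,0,0],[-14,16,30,0,0,0],[-14,16,30,0,0,0]]
  ]
}}

```text
time: 21.22
position: [0.5859, 0.0594, 0.1138]
orientation: [[-1.0, 0.0, -0.004], [0.0, 1.0, -0.001], [0.004, -0.001, -1.0]]
wrist_force: [-0.8, -1.2, -1.9]
gripper_width: 0.0163
```

Call:
{"fn": "jog_arm", "kwargs": {
  "steps": [
    [[0,0,0,0,0,0],[0,0,0,0,0,0]]
  ]
}}

```text
time: 21.38
position: [0.5874, 0.0596, 0.1162]
orientation: [[-1.0, 0.001, 0.0], [0.001, 1.0, -0.0], [-0.0, -0.0, -1.0]]
wrist_force: [0.0, -0.2, -1.5]
gripper_width: 0.0164
```

Call:
{"fn": "jog_arm", "kwargs": {
  "steps": [
    [[0,1,6,0,0,0],[0,1,12,0,0,0],[0,1,18,0,0,0],[0,1,24,0,0,0],[0,1,30,0,0,0]]
  ]
}}

```text
time: 21.8
position: [0.5872, 0.061, 0.0851]
orientation: [[-1.0, -0.0, -0.0], [-0.0, 1.0, -0.0], [0.0, -0.0, -1.0]]
wrist_force: [0.9, 0.0, -1.6]
gripper_width: 0.0163
```

Call:
{"fn": "jog_arm", "kwargs": {
  "steps": [
    [[0,0,5,0,0,0],[0,0,10,0,0,0],[0,0,15,0,0,0],[0,0,17.5,0,0,0],[0,0,17.5,0,0,0]]
  ]
}}

```text
time: 22.22
position: [0.5877, 0.061, 0.0684]
orientation: [[-1.0, -0.0, 0.0], [-0.0, 1.0, 0.0], [-0.0, 0.0, -1.0]]
wrist_force: [-2.2, 1.5, 9.9]
gripper_width: 0.0165
```

Call:
{"fn": "jog_arm", "kwargs": {
  "steps": [
    [[0,0,0,0,0,0],[0,0,0,0,0,0],[0,0,0,0,0,0],[0,0,0,0,0,0],[0,0,-3,0,0,0]]
  ],
  "claw": 0.62
}}

```text
time: 22.63
position: [0.587, 0.0609, 0.071]
orientation: [[-1.0, -0.0, -0.001], [-0.0, 1.0, -0.0], [0.001, -0.0, -1.0]]
wrist_force: [-0.1, -0.1, -0.0]
gripper_width: 0.0327
```

Call:
{"fn": "jog_arm", "kwargs": {
  "steps": [
    [[0,0,-10,0,0,0],[0,0,-30,0,0,0],[0,0,-60,0,0,0],[0,0,-90,0,0,0],[0,0,-120,0,0,0]]
  ]
}}

```text
time: 23.05
position: [0.5872, 0.0606, 0.1934]
orientation: [[-1.0, 0.0, 0.0], [0.0, 1.0, -0.0], [-0.0, -0.0, -1.0]]
wrist_force: [0.7, -0.7, -0.9]
gripper_width: 0.0322
```

Call:
{"fn": "jog_arm", "kwargs": {
  "steps": [
    [[18,-32,0,0,0,0],[36,-64,0,0,0,0],[54,-96,0,0,0,0],[72,-128,0,0,0,0],[90,-155,0,0,0,0]]
  ],
  "claw": 0.5
}}

```text
time: 23.47
position: [0.4962, -0.0961, 0.1922]
orientation: [[-1.0, 0.001, 0.001], [0.001, 1.0, 0.0], [-0.001, 0.0, -1.0]]
wrist_force: [0.2, -2.0, 0.3]
gripper_width: 0.0428
```

Call:
{"fn": "jog_arm", "kwargs": {
  "steps": [
    [[0,0,0,0,0,0],[0,0,0,0,0,0]]
  ]
}}

```text
time: 23.63
position: [0.4967, -0.0957, 0.1923]
orientation: [[-1.0, 0.003, 0.001], [0.003, 1.0, 0.001], [-0.001, 0.001, -1.0]]
wrist_force: [1.4, 1.9, 0.0]
gripper_width: 0.0426
```

```bash
python3 - <<'E'
from h import *
from cell import r
T=snap("top");S=snap("side");cv2.imwrite("pics/top4.png",T);cv2.imwrite("pics/side4.png",S)
for c in carts(T,S): print(c)
print([w[0] for w in whites("side",S,(190,170,480,300))])
print(r.sense()["position"])
E
```

```text
(array([0.6291, 0.218 , 0.04  ]), 'top only', array([246.5, 173. ]))
[[210, 191, 12, 4, 26], [211, 201, 9, 5, 20], [416, 209, 15, 15, 123], [221, 212, 19, 26, 279], [412, 222, 10, 9, 63], [398, 236, 9, 6, 23], [215, 257, 20, 25, 294]]
[ 0.49781208 -0.09366012  0.19194894]
```

Side view: C and D are unchanged. On to C.

Call:
{"fn": "jog_arm", "kwargs": {
  "steps": [
    [[20,-32,0,0,0,0],[40,-65,0,0,0,0],[60,-97,0,0,0,0],[65,-106,25,0,0,0],[65,-106,60,0,0,0]]
  ]
}}

```text
time: 24.15
position: [0.4335, -0.2024, 0.1331]
orientation: [[-1.0, 0.002, 0.006], [0.002, 1.0, -0.001], [-0.006, -0.001, -1.0]]
wrist_force: [1.9, 1.6, -0.0]
gripper_width: 0.0431
```

Call:
{"fn": "jog_arm", "kwargs": {
  "steps": [
    [[0,0,25,0,0,0],[0,0,35,0,0,0],[0,0,35,0,0,0],[0,0,35,0,0,0]]
  ]
}}

```text
time: 24.48
position: [0.4329, -0.2, 0.0968]
orientation: [[-1.0, -0.001, -0.001], [-0.001, 1.0, -0.0], [0.001, -0.0, -1.0]]
wrist_force: [-0.3, 0.2, 0.1]
gripper_width: 0.043
```

Call:
{"fn": "jog_arm", "kwargs": {
  "steps": [
    [[0,0,10,0,0,0],[0,0,22,0,0,0],[0,0,34,0,0,0],[0,0,46,0,0,0],[0,0,46,0,0,0]]
  ]
}}

```text
time: 24.9
position: [0.4314, -0.1996, 0.0483]
orientation: [[-1.0, -0.0, -0.003], [-0.0, 1.0, 0.0], [0.003, 0.0, -1.0]]
wrist_force: [-0.6, -0.5, -1.0]
gripper_width: 0.0426
```

Call:
{"fn": "jog_arm", "kwargs": {
  "steps": [
    [[0,0,0,0,0,0],[0,0,0,0,0,0],[0,0,0,0,0,0],[0,0,0,0,0,0],[0,0,0,0,0,0]]
  ],
  "claw": 1
}}

```text
time: 25.32
position: [0.4326, -0.2, 0.0507]
orientation: [[-1.0, -0.0, 0.001], [-0.0, 1.0, -0.0], [-0.001, -0.0, -1.0]]
wrist_force: [0.2, -0.2, -1.8]
gripper_width: 0.0167
```

Call:
{"fn": "jog_arm", "kwargs": {
  "steps": [
    [[0,0,-10,0,0,0],[0,0,-30,0,0,0],[0,0,-55,0,0,0],[0,0,-80,0,0,0],[0,0,-95,0,0,0]]
  ]
}}

```text
time: 25.73
position: [0.4327, -0.2007, 0.148]
orientation: [[-1.0, 0.001, 0.002], [0.001, 1.0, -0.0], [-0.002, -0.0, -1.0]]
wrist_force: [0.6, -0.2, -1.0]
gripper_width: 0.0165
```

Call:
{"fn": "jog_arm", "kwargs": {
  "steps": [
    [[-10,14,0,0,0,0],[-32,45,0,0,0,0],[-54,77,0,0,0,0],[-76,109,0,0,0,0],[-98,140,0,0,0,0]]
  ]
}}

```text
time: 26.15
position: [0.5311, -0.0582, 0.1464]
orientation: [[-1.0, 0.0, 0.001], [0.0, 1.0, 0.0], [-0.001, 0.0, -1.0]]
wrist_force: [0.8, -1.5, -0.5]
gripper_width: 0.0168
```

Call:
{"fn": "jog_arm", "kwargs": {
  "steps": [
    [[-22,31,0,0,0,0],[-40,56,0,0,0,0],[-48,67,10,0,0,0],[-48,67,25,0,0,0],[-48,67,30,0,0,0]]
  ]
}}

```text
time: 26.57
position: [0.5779, 0.008, 0.1144]
orientation: [[-1.0, -0.002, -0.001], [-0.002, 1.0, -0.001], [0.001, -0.001, -1.0]]
wrist_force: [-0.6, -1.4, -1.2]
gripper_width: 0.0162
```

Call:
{"fn": "jog_arm", "kwargs": {
  "steps": [
    [[0,0,0,0,0,0],[0,0,0,0,0,0],[0,0,0,0,0,0]]
  ]
}}

```text
time: 26.82
position: [0.5785, 0.0062, 0.1163]
orientation: [[-1.0, 0.001, 0.001], [0.001, 1.0, 0.0], [-0.001, 0.0, -1.0]]
wrist_force: [0.8, -0.4, -1.1]
gripper_width: 0.0168
```

Call:
{"fn": "jog_arm", "kwargs": {
  "steps": [
    [[0,1,6,0,0,0],[0,1,12,0,0,0],[0,1,18,0,0,0],[0,1,24,0,0,0],[0,1,30,0,0,0]]
  ]
}}

```text
time: 27.23
position: [0.5782, 0.0079, 0.0846]
orientation: [[-1.0, -0.0, -0.0], [-0.0, 1.0, -0.0], [0.0, -0.0, -1.0]]
wrist_force: [-0.4, 0.4, -0.2]
gripper_width: 0.0166
```

Call:
{"fn": "jog_arm", "kwargs": {
  "steps": [
    [[0,0,5,0,0,0],[0,0,10,0,0,0],[0,0,15,0,0,0],[0,0,18.5,0,0,0],[0,0,18.5,0,0,0]]
  ]
}}

```text
time: 27.65
position: [0.5786, 0.008, 0.0666]
orientation: [[-1.0, -0.0, 0.0], [-0.0, 1.0, 0.0], [-0.0, 0.0, -1.0]]
wrist_force: [-2.5, 1.5, 9.7]
gripper_width: 0.0164
```

Call:
{"fn": "jog_arm", "kwargs": {
  "steps": [
    [[0,0,0,0,0,0],[0,0,0,0,0,0],[0,0,0,0,0,0],[0,0,0,0,0,0],[0,0,-3,0,0,0]]
  ],
  "claw": 0.62
}}

```text
time: 28.07
position: [0.5781, 0.008, 0.0695]
orientation: [[-1.0, -0.0, -0.001], [-0.0, 1.0, -0.0], [0.001, -0.0, -1.0]]
wrist_force: [0.2, 0.1, 0.1]
gripper_width: 0.0322
```

Call:
{"fn": "jog_arm", "kwargs": {
  "steps": [
    [[0,0,-10,0,0,0],[0,0,-30,0,0,0],[0,0,-60,0,0,0],[0,0,-90,0,0,0],[0,0,-120,0,0,0]]
  ]
}}

```text
time: 28.48
position: [0.5781, 0.0075, 0.1919]
orientation: [[-1.0, 0.001, -0.0], [0.001, 1.0, -0.0], [0.0, -0.0, -1.0]]
wrist_force: [0.5, 0.8, 0.7]
gripper_width: 0.0324
```

Call:
{"fn": "jog_arm", "kwargs": {
  "steps": [
    [[5,-28,0,0,0,0],[10,-56,0,0,0,0],[15,-84,0,0,0,0],[20,-100,0,0,0,0],[20,-100,0,0,0,0]]
  ],
  "claw": 0.5
}}

```text
time: 28.9
position: [0.5572, -0.0963, 0.1911]
orientation: [[-1.0, 0.005, 0.001], [0.005, 1.0, -0.001], [-0.001, -0.001, -1.0]]
wrist_force: [-0.5, -0.6, 0.5]
gripper_width: 0.0426
```

```bash
python3 - <<'E'
from h import *
from cell import r
T=snap("top");S=snap("side");cv2.imwrite("pics/top5.png",T);cv2.imwrite("pics/side5.png",S)
for c in carts(T,S): print(c)
print([w[0] for w in whites("side",S,(190,170,480,300))])
print(r.sense()["position"])
E
```

```text
(array([0.6291, 0.218 , 0.04  ]), 'top only', array([246.5, 173. ]))
(array([ 0.5409, -0.2397]), array([0.41, 0.09, 0.36]), array([418.5, 203.5]))
[[251, 165, 38, 13, 67], [210, 191, 12, 4, 27], [211, 201, 9, 5, 20], [416, 209, 15, 15, 122], [412, 222, 10, 9, 62], [295, 235, 27, 9, 48], [245, 236, 13, 8, 18], [398, 236, 9, 3, 18], [215, 257, 20, 25, 293], [335, 274, 36, 13, 216]]
[ 0.55829342 -0.09258835  0.19057405]
```

Call:
{"fn": "jog_arm", "kwargs": {
  "steps": [
    [[4,-35,0,0,0,0],[8,-75,0,0,0,0],[12,-112,0,0,0,0],[17,-148,0,0,0,0],[17,-148,30,0,0,0]]
  ]
}}

```text
time: 29.42
position: [0.5424, -0.2476, 0.1646]
orientation: [[-1.0, 0.006, 0.007], [0.006, 1.0, -0.005], [-0.007, -0.004, -1.0]]
wrist_force: [0.4, -0.4, -0.3]
gripper_width: 0.0427
```

Call:
{"fn": "jog_arm", "kwargs": {
  "steps": [
    [[0,0,30,0,0,0],[0,0,60,0,0,0],[0,0,63,0,0,0],[0,0,63,0,0,0],[0,0,63,0,0,0]]
  ]
}}

```text
time: 29.83
position: [0.5422, -0.2399, 0.0981]
orientation: [[-1.0, -0.001, 0.001], [-0.001, 1.0, -0.0], [-0.001, -0.0, -1.0]]
wrist_force: [0.2, 0.3, 0.1]
gripper_width: 0.0423
```

Call:
{"fn": "jog_arm", "kwargs": {
  "steps": [
    [[1,0,10,0,0,0],[1,0,22,0,0,0],[1,0,34,0,0,0],[1,0,47,0,0,0],[1,0,47,0,0,0]]
  ]
}}

```text
time: 30.25
position: [0.5392, -0.2393, 0.0472]
orientation: [[-1.0, -0.0, -0.003], [-0.0, 1.0, 0.001], [0.003, 0.001, -1.0]]
wrist_force: [-1.2, 0.5, -0.2]
gripper_width: 0.043
```

Call:
{"fn": "jog_arm", "kwargs": {
  "steps": [
    [[0,0,0,0,0,0],[0,0,0,0,0,0],[0,0,0,0,0,0],[0,0,0,0,0,0],[0,0,0,0,0,0]]
  ],
  "claw": 1
}}

```text
time: 30.67
position: [0.5406, -0.2401, 0.0501]
orientation: [[-1.0, -0.0, 0.0], [-0.0, 1.0, -0.0], [-0.0, -0.0, -1.0]]
wrist_force: [-0.1, 0.8, -3.3]
gripper_width: 0.0166
```

Call:
{"fn": "jog_arm", "kwargs": {
  "steps": [
    [[0,0,-10,0,0,0],[0,0,-30,0,0,0],[0,0,-55,0,0,0],[0,0,-80,0,0,0],[0,0,-95,0,0,0]]
  ]
}}

```text
time: 31.08
position: [0.5409, -0.2407, 0.148]
orientation: [[-1.0, 0.001, 0.002], [0.001, 1.0, -0.001], [-0.002, -0.001, -1.0]]
wrist_force: [0.2, -0.4, -2.0]
gripper_width: 0.0165
```

Call:
{"fn": "jog_arm", "kwargs": {
  "steps": [
    [[-3,20,0,0,0,0],[-9,60,0,0,0,0],[-15,100,0,0,0,0],[-21,140,0,0,0,0],[-27,175,0,0,0,0]]
  ]
}}

```text
time: 31.5
position: [0.5674, -0.0625, 0.1457]
orientation: [[-1.0, -0.001, 0.001], [-0.001, 1.0, 0.001], [-0.001, 0.001, -1.0]]
wrist_force: [0.7, -0.1, -1.8]
gripper_width: 0.0161
```

Call:
{"fn": "jog_arm", "kwargs": {
  "steps": [
    [[-3,19,0,0,0,0],[-3,19,10,0,0,0],[-3,19,20,0,0,0],[-3,19,30,0,0,0],[-3,19,30,0,0,0]]
  ]
}}

```text
time: 31.92
position: [0.569, -0.0471, 0.1131]
orientation: [[-1.0, 0.001, -0.003], [0.001, 1.0, -0.001], [0.003, -0.001, -1.0]]
wrist_force: [-1.0, 0.2, -2.5]
gripper_width: 0.0161
```

Call:
{"fn": "jog_arm", "kwargs": {
  "steps": [
    [[0,0,0,0,0,0],[0,0,0,0,0,0],[0,0,0,0,0,0]]
  ]
}}

```text
time: 32.17
position: [0.5705, -0.0468, 0.1152]
orientation: [[-1.0, 0.001, 0.0], [0.001, 1.0, -0.0], [-0.0, -0.0, -1.0]]
wrist_force: [-0.9, 0.5, -2.1]
gripper_width: 0.0164
```

Call:
{"fn": "jog_arm", "kwargs": {
  "steps": [
    [[-0.5,0.5,6,0,0,0],[-0.5,0.5,12,0,0,0],[-0.5,0.5,18,0,0,0],[-0.5,0.5,24,0,0,0],[-0.5,0.5,30,0,0,0]]
  ]
}}

```text
time: 32.58
position: [0.5707, -0.0455, 0.084]
orientation: [[-1.0, -0.0, -0.0], [-0.0, 1.0, -0.0], [0.0, -0.0, -1.0]]
wrist_force: [0.6, 0.2, -1.2]
gripper_width: 0.0161
```

Call:
{"fn": "jog_arm", "kwargs": {
  "steps": [
    [[0,0,5,0,0,0],[0,0,10,0,0,0],[0,0,15,0,0,0],[0,0,18,0,0,0],[0,0,18,0,0,0]]
  ]
}}

```text
time: 33.0
position: [0.571, -0.0455, 0.0665]
orientation: [[-1.0, -0.0, -0.0], [-0.0, 1.0, 0.0], [0.0, 0.0, -1.0]]
wrist_force: [-0.5, 1.0, 4.3]
gripper_width: 0.0164
```

Call:
{"fn": "jog_arm", "kwargs": {
  "steps": [
    [[0,0,0,0,0,0],[0,0,0,0,0,0],[0,0,0,0,0,0],[0,0,0,0,0,0],[0,0,-3,0,0,0]]
  ],
  "claw": 0.62
}}

```text
time: 33.42
position: [0.5706, -0.0455, 0.0696]
orientation: [[-1.0, -0.0, -0.001], [-0.0, 1.0, -0.0], [0.001, -0.0, -1.0]]
wrist_force: [-0.5, -0.5, -0.0]
gripper_width: 0.0324
```

Call:
{"fn": "jog_arm", "kwargs": {
  "steps": [
    [[0,0,-10,0,0,0],[0,0,-30,0,0,0],[0,0,-70,0,0,0],[0,0,-110,0,0,0],[0,0,-150,0,0,0]]
  ]
}}

```text
time: 33.83
position: [0.5703, -0.0461, 0.2222]
orientation: [[-1.0, 0.001, -0.0], [0.001, 1.0, -0.001], [0.0, -0.001, -1.0]]
wrist_force: [1.2, 0.4, 1.1]
gripper_width: 0.0325
```

Call:
{"fn": "jog_arm", "kwargs": {
  "steps": [
    [[28,-25,0,0,0,0],[56,-50,0,0,0,0],[84,-75,0,0,0,0],[112,-100,0,0,0,0],[120,-115,0,0,0,0]]
  ],
  "claw": 0.5
}}

```text
time: 34.25
position: [0.4468, -0.1631, 0.2203]
orientation: [[-1.0, 0.003, -0.0], [0.003, 1.0, 0.002], [0.0, 0.002, -1.0]]
wrist_force: [1.0, -0.7, 0.0]
gripper_width: 0.0429
```

```bash
python3 - <<'E'
from h import *
from cell import r
T=snap("top");S=snap("side");cv2.imwrite("pics/top6.png",T);cv2.imwrite("pics/side6.png",S)
a=cv2.resize(T[130:290,200:440],(800,533),interpolation=cv2.INTER_CUBIC)[:300]
b=cv2.resize(S[170:330,250:490],(800,533),interpolation=cv2.INTER_CUBIC)[100:400]
cv2.imwrite("pics/ts6.png",np.vstack([a,b]))
print(r.sense()["position"])
# neck tops if fully down: z .089 ; expected pixels
for n,p in zip("0123",[(.571,-.0463),(.579,.0071),(.587,.0605),(.595,.114)]):
    print(n,"top",((proj("top",[*p,.089])-[200,130])*3.333).round(),"side",((proj("side",[*p,.089])-[250,170])*3.333+[0,200]).round())
E
```

```text
[ 0.44898858 -0.16310942  0.22081479]
0 top [487. 196.] side [201. 433.]
1 top [418. 187.] side [280. 418.]
2 top [348. 177.] side [359. 403.]
3 top [279. 168.] side [436. 388.]
```

View pics/ts6.png

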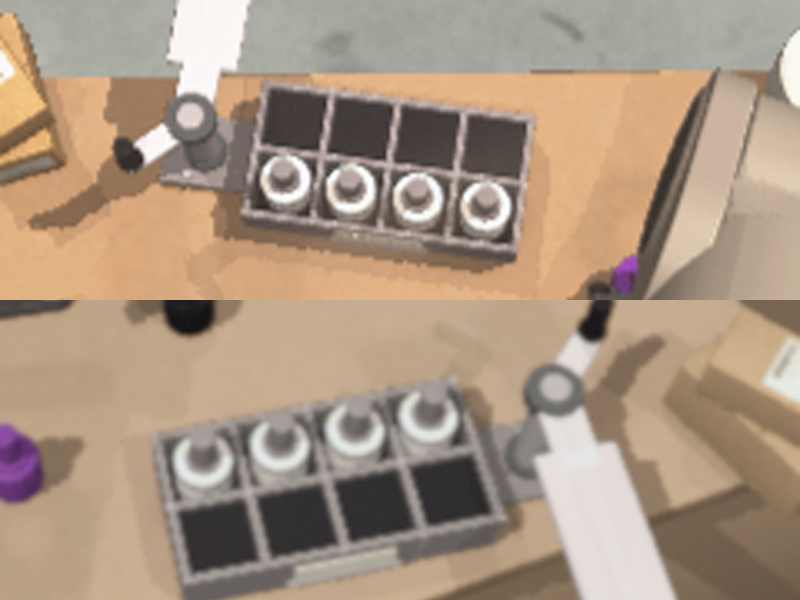

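All four cartridges stand in bays 0–3 with neck tops within a few crop pixels of the fully-down prediction. The knob is at about (127,153) in the top crop; I locate it for closing.

```bash
python3 - <<'E'
from h import *
T=cv2.imread("pics/top6.png");S=cv2.imread("pics/side6.png")
def blk(im,x0,y0,x1,y1,th=60):
    g=cv2.cvtColor(im,cv2.COLOR_BGR2GRAY);m=np.zeros_like(g);m[y0:y1,x0:x1]=g[y0:y1,x0:x1]<th
    k,l,st,ce=cv2.connectedComponentsWithStats(m);i=1+st[1:,4].argmax();s=st[i]
    return s,ce[i],np.array([s[0]+s[2]/2-.5,s[1]+s[3]/2-.5])
t=blk(T,232,168,250,184);s=blk(S,420,196,438,216);print(t,s)
print(tri(t[1],s[1]),tri(t[2],s[2]))
E
```

```text
(array([235, 174,   8,   7,  35], dtype=int32), array([238.42857143, 177.45714286]), array([238.5, 177. ])) (array([424, 199,   9,  13,  70], dtype=int32), array([428.42857143, 205.54285714]), array([428., 205.]))
(array([0.59657774, 0.22637004, 0.11705011]), np.float64(0.0012151474525900687)) (array([0.59664738, 0.22513035, 0.1202439 ]), np.float64(7.93088408632816e-05))
```

Call:
{"fn": "jog_arm", "kwargs": {
  "steps": [
    [[-14,37,-5,0,0,0],[-28,74,-10,0,0,0],[-42,111,-10,0,0,0],[-56,148,-10,0,0,0],[-70,185,-10,0,0,0]]
  ]
}}

```text
time: 34.77
position: [0.5215, 0.0269, 0.2307]
orientation: [[-1.0, -0.0, 0.001], [-0.0, 1.0, 0.001], [-0.001, 0.001, -1.0]]
wrist_force: [1.6, -0.9, 1.1]
gripper_width: 0.043
```

Call:
{"fn": "jog_arm", "kwargs": {
  "steps": [
    [[-14,37,0,0,0,0],[-28,74,0,0,0,0],[-42,111,0,0,0,0],[-56,148,0,0,0,0],[-70,185,0,0,0,0]]
  ]
}}

```text
time: 35.18
position: [0.5911, 0.2122, 0.2303]
orientation: [[-1.0, -0.001, 0.0], [-0.001, 1.0, 0.0], [-0.0, 0.0, -1.0]]
wrist_force: [0.4, -1.1, 1.7]
gripper_width: 0.0426
```

Call:
{"fn": "jog_arm", "kwargs": {
  "steps": [
    [[-8,18,0,0,0,0],[-8,18,10,0,0,0],[-8,18,20,0,0,0],[-8,18,30,0,0,0],[-8,18,30,0,0,0]]
  ]
}}

```text
time: 35.6
position: [0.5977, 0.2262, 0.1978]
orientation: [[-1.0, 0.001, -0.003], [0.001, 1.0, -0.002], [0.003, -0.002, -1.0]]
wrist_force: [-0.5, 0.2, -0.4]
gripper_width: 0.043
```

Call:
{"fn": "jog_arm", "kwargs": {
  "steps": [
    [[0,0,0,0,0,0],[0,0,0,0,0,0],[0,0,0,0,0,0]]
  ]
}}

```text
time: 35.85
position: [0.5991, 0.227, 0.2005]
orientation: [[-1.0, 0.001, 0.001], [0.001, 1.0, 0.001], [-0.001, 0.001, -1.0]]
wrist_force: [0.2, -0.1, 0.8]
gripper_width: 0.0428
```

Call:
{"fn": "jog_arm", "kwargs": {
  "steps": [
    [[2.5,-1.5,25,0,0,0],[2.5,-1.5,50,0,0,0],[2.5,-1.5,70,0,0,0],[2.5,-1.5,84,0,0,0],[2.5,-1.5,84,0,0,0]]
  ]
}}

```text
time: 36.27
position: [0.5952, 0.2255, 0.1136]
orientation: [[-1.0, -0.0, -0.003], [-0.0, 1.0, -0.002], [0.003, -0.002, -1.0]]
wrist_force: [-0.5, -0.4, 0.5]
gripper_width: 0.0426
```

Call:
{"fn": "jog_arm", "kwargs": {
  "steps": [
    [[0,0,0,0,0,0],[0,0,0,0,0,0],[0,0,0,0,0,0],[0,0,0,0,0,0],[0,0,0,0,0,0]]
  ],
  "claw": 1
}}

```text
time: 36.68
position: [0.597, 0.2269, 0.1173]
orientation: [[-1.0, -0.001, 0.002], [-0.001, 1.0, 0.002], [-0.002, 0.002, -1.0]]
wrist_force: [-2.1, 3.0, 7.8]
gripper_width: 0.0144
```

Call:
{"fn": "jog_arm", "kwargs": {
  "steps": [
    [[-7.5,5,-2,0,0,0],[-15.5,8.5,-2,0,0,0],[-23.5,11,-2,0,0,0],[-32.5,12,-2,0,0,0],[-41,11.5,-2,0,0,0]]
  ]
}}

```text
time: 37.1
position: [0.6365, 0.2375, 0.1177]
orientation: [[-1.0, -0.0, -0.002], [-0.0, 1.0, -0.0], [0.002, -0.0, -1.0]]
wrist_force: [-2.6, 0.6, -4.3]
gripper_width: 0.0149
```

Call:
{"fn": "jog_arm", "kwargs": {
  "steps": [
    [[-8.5,-1.5,0,0,0,0],[-17,-4.5,0,0,0,0],[-24.5,-9,0,0,0,0],[-31.5,-14.5,0,0,0,0],[-37.5,-21,0,0,0,0]]
  ]
}}

```text
time: 37.52
position: [0.676, 0.2238, 0.118]
orientation: [[-1.0, -0.005, 0.003], [-0.005, 1.0, 0.008], [-0.003, 0.008, -1.0]]
wrist_force: [19.1, 37.1, -23.9]
gripper_width: 0.0142
```

Call:
{"fn": "jog_arm", "kwargs": {
  "steps": [
    [[-1.5,-2,0,0,0,0],[-3,-4,0,0,0,0],[-3,-4,0,0,0,0],[-3,-4,0,0,0,0]]
  ]
}}

```text
time: 37.85
position: [0.6807, 0.2189, 0.1187]
orientation: [[-1.0, -0.004, 0.007], [-0.004, 1.0, 0.007], [-0.007, 0.007, -1.0]]
wrist_force: [24.4, 27.5, -21.9]
gripper_width: 0.0144
```

Call:
{"fn": "jog_arm", "kwargs": {
  "steps": [
    [[0,0,0,0,0,0],[0,0,0,0,0,0],[0,0,-15,0,0,0],[0,0,-50,0,0,0],[0,0,-90,0,0,0]]
  ],
  "claw": 0.5
}}

```text
time: 38.27
position: [0.6768, 0.2114, 0.2085]
orientation: [[-1.0, 0.001, -0.003], [0.001, 1.0, -0.002], [0.003, -0.002, -1.0]]
wrist_force: [1.0, 0.9, 1.1]
gripper_width: 0.0429
```

Call:
{"fn": "jog_arm", "kwargs": {
  "steps": [
    [[20,-36,-10,0,0,0],[40,-72,-20,0,0,0],[60,-108,-20,0,0,0],[80,-144,-20,0,0,0],[100,-180,-20,0,0,0]]
  ]
}}

```text
time: 38.68
position: [0.5767, 0.0302, 0.2293]
orientation: [[-1.0, 0.001, 0.001], [0.001, 1.0, 0.001], [-0.001, 0.001, -1.0]]
wrist_force: [1.3, -0.9, 0.0]
gripper_width: 0.0427
```

Call:
{"fn": "jog_arm", "kwargs": {
  "steps": [
    [[22,-35,0,0,0,0],[44,-70,0,0,0,0],[66,-105,0,0,0,0],[88,-140,0,0,0,0],[110,-170,0,0,0,0]]
  ]
}}

```text
time: 39.1
position: [0.4662, -0.1403, 0.229]
orientation: [[-1.0, 0.002, 0.001], [0.002, 1.0, 0.001], [-0.001, 0.001, -1.0]]
wrist_force: [-0.1, -1.1, 0.6]
gripper_width: 0.0428
```

```bash
python3 - <<'E'
from h import *
from cell import r
T=snap("top");S=snap("side");cv2.imwrite("pics/top7.png",T);cv2.imwrite("pics/side7.png",S)
a=cv2.resize(T[130:290,200:440],(800,533),interpolation=cv2.INTER_CUBIC)[:300]
b=cv2.resize(S[170:330,250:490],(800,533),interpolation=cv2.INTER_CUBIC)[100:400]
cv2.imwrite("pics/ts7.png",np.vstack([a,b]))
print(r.sense()["position"])
def blk(im,x0,y0,x1,y1,th=60):
    g=cv2.cvtColor(im,cv2.COLOR_BGR2GRAY);m=np.zeros_like(g);m[y0:y1,x0:x1]=g[y0:y1,x0:x1]<th
    k,l,st,ce=cv2.connectedComponentsWithStats(m);i=1+st[1:,4].argmax();return st[i],ce[i]
t=blk(T,232,138,256,160);s=blk(S,430,220,452,246);print(t,s,tri(t[1],s[1]),"initial: [.67245 .21814 .11787]")
def line(im):
    # plate edge angle: white plate mask, minAreaRect
    h=cv2.cvtColor(im,cv2.COLOR_BGR2HSV);return h
for n in(0,7):
    im=cv2.imread(f"pics/top{n}.png");h=cv2.cvtColor(im,cv2.COLOR_BGR2HSV);m=((h[...,1]<30)&(h[...,2]>195)).astype(np.uint8);m[:150]=0;m[185:]=0;m[:,:272]=0;m[:,362:]=0
    c=max(cv2.findContours(m,0,1)[0],key=cv2.contourArea);print(n,cv2.minAreaRect(c))
E
```

```text
[ 0.46430171 -0.14291973  0.2291362 ]
(array([239, 144,   8,   9,  39], dtype=int32), array([242.38461538, 148.92307692])) (array([437, 228,  10,  13,  79], dtype=int32), array([441.78481013, 234.37974684])) (array([0.67176489, 0.21833316, 0.1169234 ]), np.float64(0.0013150425884330525)) initial: [.67245 .21814 .11787]
0 ((313.5276794433594, 168.00152587890625), (83.70425415039062, 20.801258087158203), 3.1798300743103027)
7 ((313.7200012207031, 168.0399932861328), (84.09254455566406, 20.856727600097656), 3.1798300743103027)
```

View pics/ts7.png

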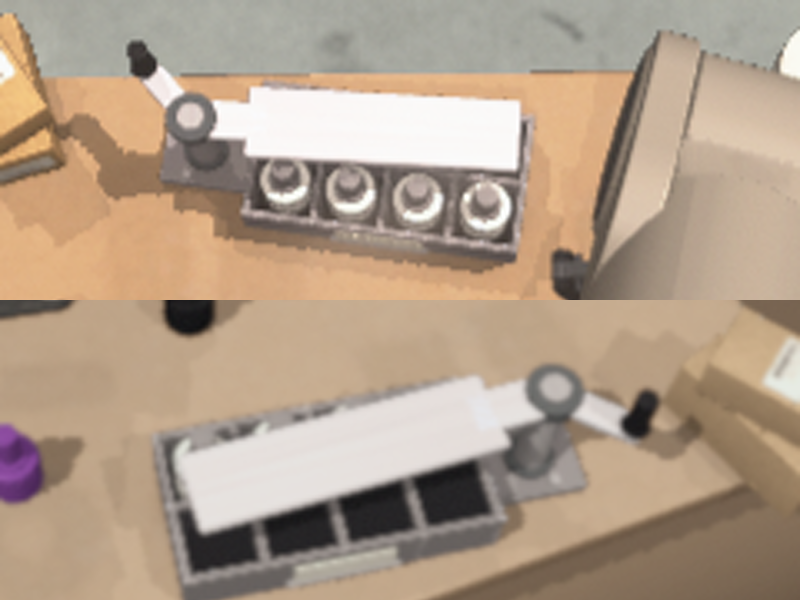

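The knob and plate are back exactly where they started. But the plate looks about 4° off the carrier's long edge, so I measure that in world axes.

```bash
python3 - <<'E'
from h import *
H=np.array([.6318,.181])
for n in(0,7):
    im=cv2.imread(f"pics/top{n}.png");h=cv2.cvtColor(im,cv2.COLOR_BGR2HSV);m=((h[...,1]<30)&(h[...,2]>195)).astype(np.uint8);m[:150]=0;m[185:]=0;m[:,:272]=0;m[:,362:]=0
    c=max(cv2.findContours(m,0,1)[0],key=cv2.contourArea);b=cv2.boxPoints(cv2.minAreaRect(c))
    W=np.array([onz("top",p,.101)[:2] for p in b]);W=W[np.argsort(W[:,1])]
    e=W[:2].mean(0);f=W[2:].mean(0);print("top",n,W.round(4).tolist(),"axis",np.degrees(np.arctan2(*(f-e))).round(2),"hinge->end",np.degrees(np.arctan2(*(H-e))).round(2))
S=cv2.imread("pics/side7.png");h=cv2.cvtColor(S,cv2.COLOR_BGR2HSV);m=((h[...,1]<35)&(h[...,2]>185)).astype(np.uint8);m[:200]=0;m[285:]=0;m[:,:295]=0;m[:,402:]=0
c=max(cv2.findContours(m,0,1)[0],key=cv2.contourArea);ap=cv2.approxPolyDP(c,3,True)[:,0];print(ap.tolist(),cv2.contourArea(c))
print([onz("side",p,.101)[:2].round(4).tolist() for p in ap])
E
```

```text
top 0 [[0.6441, -0.0719], [0.5891, -0.0678], [0.6587, 0.1429], [0.6035, 0.1451]] axis 3.87 hinge->end 3.46
top 7 [[0.6441, -0.0729], [0.5889, -0.0687], [0.6587, 0.1429], [0.6033, 0.1451]] axis 3.87 hinge->end 3.48
[[401, 225], [386, 223], [308, 246], [305, 242], [303, 251], [310, 268], [401, 243]] 2207.0
[[0.6129, 0.1534], [0.5965, 0.1243], [0.589, -0.0579], [0.5776, -0.0606], [0.5964, -0.072], [0.6387, -0.0715], [0.6532, 0.1333]]
```

```bash
python3 - <<'E'
from h import *
# open plate in side6: edges
S=cv2.imread("pics/side6.png");h=cv2.cvtColor(S,cv2.COLOR_BGR2HSV);m=((h[...,1]<35)&(h[...,2]>165)).astype(np.uint8);m[:215]=0;m[:,:405]=0;m[:,470:]=0
c=max(cv2.findContours(m,0,1)[0],key=cv2.contourArea);ap=cv2.approxPolyDP(c,3,True)[:,0];print(ap.tolist(),cv2.contourArea(c))
print([onz("side",p,.101)[:2].round(4).tolist() for p in ap])
# carrier front rim edge in side & top (outer rim long edges), z=.045, top7: lower rim edge pixels via crop coordinates
for n,p,q in(("side",(250+182/3.333,170+(578-200)/3.333),(250+505/3.333,170+(518-200)/3.333)),("side",(250+153/3.333,170+(435-200)/3.333),(250+458/3.333,170+(380-200)/3.333)),("top",(200+262/3.333,130+85/3.333),(200+533/3.333,130+120/3.333)),("top",(200+243/3.333,130+212/3.333),(200+520/3.333,130+248/3.333))):
    a,b=onz(n,p,.045),onz(n,q,.045);d=(b-a)*np.sign((b-a)[1]);print(n,"edge yaw",-np.degrees(np.arctan2(d[0],d[1])).round(2),"len",np.linalg.norm(d).round(4))
E
```

```text
[[412, 234], [415, 245], [410, 249], [434, 317], [432, 324], [427, 321], [409, 328], [405, 345], [413, 335], [421, 342], [417, 347], [432, 343], [436, 349], [443, 343], [463, 339], [467, 345], [469, 304], [458, 306], [435, 244], [428, 242], [424, 232]] 3608.0
[[0.6418, 0.1659], [0.6682, 0.1595], [0.673, 0.145], [0.8233, 0.1212], [0.8343, 0.1108], [0.8255, 0.1044], [0.8253, 0.065], [0.8518, 0.043], [0.8402, 0.0661], [0.8576, 0.0743], [0.8633, 0.0627], [0.8668, 0.0931], [0.8794, 0.0948], [0.8742, 0.1128], [0.8812, 0.1526], [0.8939, 0.1539], [0.8247, 0.2], [0.8205, 0.1771], [0.6814, 0.2014], [0.6717, 0.1894], [0.6467, 0.193]]
side edge yaw -9.5 len 0.2208
side edge yaw -9.11 len 0.2201
top edge yaw -8.23 len 0.2202
top edge yaw -8.13 len 0.2215
```

The open plate was parallel to carrier x (−9.4° against −8.7°), but now it lies at −3.9°, about 4.6° short of fully closed, just as it was at the start. I re-grip the knob and turn it further.

Call:
{"fn": "jog_arm", "kwargs": {
  "steps": [
    [[-20,35,0,0,0,0],[-40,70,0,0,0,0],[-60,105,0,0,0,0],[-80,140,0,0,0,0],[-100,175,0,0,0,0]]
  ]
}}

```text
time: 39.62
position: [0.5686, 0.039, 0.2291]
orientation: [[-1.0, 0.001, 0.001], [0.001, 1.0, 0.001], [-0.001, 0.001, -1.0]]
wrist_force: [0.2, -1.2, 0.3]
gripper_width: 0.0428
```

Call:
{"fn": "jog_arm", "kwargs": {
  "steps": [
    [[-20,35,0,0,0,0],[-40,70,0,0,0,0],[-60,105,0,0,0,0],[-80,140,0,0,0,0],[-100,175,0,0,0,0]]
  ]
}}

```text
time: 40.03
position: [0.6686, 0.2141, 0.2292]
orientation: [[-1.0, 0.0, 0.001], [0.0, 1.0, 0.0], [-0.001, 0.0, -1.0]]
wrist_force: [1.4, -0.8, -0.1]
gripper_width: 0.0428
```

Call:
{"fn": "jog_arm", "kwargs": {
  "steps": [
    [[-5,7,20,0,0,0],[-5,7,40,0,0,0],[-5,7,50,0,0,0],[-5,7,50,0,0,0],[-5,7,50,0,0,0]]
  ]
}}

```text
time: 40.45
position: [0.6729, 0.2185, 0.1788]
orientation: [[-1.0, 0.001, -0.0], [0.001, 1.0, -0.0], [0.0, -0.0, -1.0]]
wrist_force: [1.1, -1.0, 1.6]
gripper_width: 0.0426
```

Call:
{"fn": "jog_arm", "kwargs": {
  "steps": [
    [[0,0,0,0,0,0],[0,0,0,0,0,0]]
  ]
}}

```text
time: 40.62
position: [0.6734, 0.2191, 0.1796]
orientation: [[-1.0, 0.001, 0.002], [0.001, 1.0, 0.001], [-0.002, 0.001, -1.0]]
wrist_force: [-0.6, -0.4, 0.4]
gripper_width: 0.0427
```

Call:
{"fn": "jog_arm", "kwargs": {
  "steps": [
    [[1,0,20,0,0,0],[1,0,40,0,0,0],[1,0,55,0,0,0],[1,0,62,0,0,0],[1,0,62,0,0,0]]
  ]
}}

```text
time: 41.03
position: [0.6712, 0.2192, 0.1147]
orientation: [[-1.0, 0.0, -0.002], [0.0, 1.0, -0.001], [0.002, -0.001, -1.0]]
wrist_force: [-0.8, 1.0, 0.0]
gripper_width: 0.0427
```

Call:
{"fn": "jog_arm", "kwargs": {
  "steps": [
    [[0,0,0,0,0,0],[0,0,0,0,0,0],[0,0,0,0,0,0],[0,0,0,0,0,0],[0,0,0,0,0,0]]
  ],
  "claw": 1
}}

```text
time: 41.45
position: [0.6724, 0.2191, 0.1171]
orientation: [[-1.0, 0.0, 0.001], [0.0, 1.0, 0.0], [-0.001, 0.0, -1.0]]
wrist_force: [-2.6, -3.3, 6.8]
gripper_width: 0.0148
```

Call:
{"fn": "jog_arm", "kwargs": {
  "steps": [
    [[-1.5,-1.5,0,0,0,0],[-2.5,-3,0,0,0,0],[-4,-5,0,0,0,0],[-4,-5,0,0,0,0]]
  ]
}}

```text
time: 41.78
position: [0.6759, 0.2152, 0.117]
orientation: [[-1.0, -0.0, 0.0], [-0.0, 1.0, 0.002], [-0.0, 0.002, -1.0]]
wrist_force: [-5.5, 1.5, 8.9]
gripper_width: 0.0145
```

Call:
{"fn": "jog_arm", "kwargs": {
  "steps": [
    [[0,0,0,0,0,0],[0,0,0,0,0,0],[0,0,0,0,0,0]]
  ]
}}

```text
time: 42.03
position: [0.6759, 0.2152, 0.117]
orientation: [[-1.0, -0.0, 0.0], [-0.0, 1.0, 0.001], [-0.0, 0.001, -1.0]]
wrist_force: [-5.3, 1.0, 7.3]
gripper_width: 0.0145
```

Call:
{"fn": "jog_arm", "kwargs": {
  "steps": [
    [[-1,-1.5,0,0,0,0],[-2,-3,0,0,0,0],[-2,-3,0,0,0,0],[-2,-3,0,0,0,0]]
  ]
}}

```text
time: 42.37
position: [0.6766, 0.2148, 0.117]
orientation: [[-1.0, -0.003, -0.002], [-0.003, 1.0, 0.004], [0.002, 0.004, -1.0]]
wrist_force: [-12.9, 9.8, 13.3]
gripper_width: 0.0148
```

Call:
{"fn": "jog_arm", "kwargs": {
  "steps": [
    [[-1,-1.5,0,0,0,0],[-2,-3,0,0,0,0],[-2,-3,0,0,0,0],[-2,-3,0,0,0,0]]
  ]
}}

```text
time: 42.7
position: [0.6768, 0.2147, 0.1169]
orientation: [[-1.0, -0.005, -0.005], [-0.005, 1.0, 0.007], [0.005, 0.007, -1.0]]
wrist_force: [-25.6, 20.2, 20.8]
gripper_width: 0.0148
```

```bash
cat > plate.py <<'E'
from h import *
S=snap("side");cv2.imwrite("pics/sp.png",S)
h=cv2.cvtColor(S,cv2.COLOR_BGR2HSV);m=((h[...,1]<35)&(h[...,2]>185)).astype(np.uint8);m[:200]=0;m[285:]=0;m[:,:295]=0;m[:,402:]=0
c=max(cv2.findContours(m,0,1)[0],key=cv2.contourArea);ap=cv2.approxPolyDP(c,3,True)[:,0]
# lower (front, +x) edge: bottom-most mask pixel per column, line fit in world at z=.101
P=[];
for u in range(318,396,3):
    v=np.where(m[:,u])[0]
    if len(v): P.append(onz("side",(u,v.max()+.5),.101)[:2])
P=np.array(P);k=np.polyfit(P[:,1],P[:,0],1);r_=P[:,0]-np.polyval(k,P[:,1]);P=P[abs(r_)<.006];k=np.polyfit(P[:,1],P[:,0],1)
print("front edge yaw",-np.degrees(np.arctan(k[0])).round(2),ap.tolist())
E
python3 plate.py; sed 's/S=snap("side").*/S=cv2.imread("pics\/side7.png")/' plate.py | python3 -
```

```text
front edge yaw -8.19 [[401, 225], [395, 226], [392, 221], [304, 237], [303, 251], [309, 260], [399, 242]]
front edge yaw -0.89 [[401, 225], [386, 223], [308, 246], [305, 242], [303, 251], [310, 268], [401, 243]]
```

Now it hits a firm stop (about 32 N tangential) and the plate lies parallel to the carrier (−8.2°). I relax the push before letting go so it doesn't spring back.

Call:
{"fn": "jog_arm", "kwargs": {
  "steps": [
    [[1.5,2,0,0,0,0],[3,4,0,0,0,0],[3,4,0,0,0,0],[3,4,0,0,0,0]]
  ]
}}

```text
time: 43.08
position: [0.6767, 0.2148, 0.117]
orientation: [[-1.0, -0.002, 0.0], [-0.002, 1.0, 0.003], [-0.0, 0.003, -1.0]]
wrist_force: [-6.9, 7.8, 9.6]
gripper_width: 0.0148
```

Call:
{"fn": "jog_arm", "kwargs": {
  "steps": [
    [[0,0,0,0,0,0],[0,0,0,0,0,0],[0,0,0,0,0,0],[0,0,0,0,0,0],[0,0,0,0,0,0]]
  ],
  "claw": 0.5
}}

```text
time: 43.5
position: [0.6769, 0.2121, 0.1158]
orientation: [[-1.0, 0.0, -0.0], [0.0, 1.0, -0.0], [0.0, -0.0, -1.0]]
wrist_force: [-0.4, -0.1, 1.0]
gripper_width: 0.0428
```

Call:
{"fn": "jog_arm", "kwargs": {
  "steps": [
    [[0,0,-10,0,0,0],[0,0,-25,0,0,0],[0,0,-50,0,0,0],[0,0,-80,0,0,0],[0,0,-110,0,0,0]]
  ]
}}

```text
time: 43.92
position: [0.6768, 0.2121, 0.2284]
orientation: [[-1.0, 0.0, 0.0], [0.0, 1.0, -0.0], [-0.0, -0.0, -1.0]]
wrist_force: [-0.1, -0.7, 0.3]
gripper_width: 0.0426
```

Call:
{"fn": "jog_arm", "kwargs": {
  "steps": [
    [[20,-36,0,0,0,0],[40,-72,0,0,0,0],[60,-108,0,0,0,0],[80,-144,0,0,0,0],[100,-180,0,0,0,0]]
  ]
}}

```text
time: 44.33
position: [0.5759, 0.0307, 0.2273]
orientation: [[-1.0, 0.0, 0.001], [0.0, 1.0, 0.001], [-0.001, 0.001, -1.0]]
wrist_force: [1.1, -1.1, 0.6]
gripper_width: 0.0433
```

Call:
{"fn": "jog_arm", "kwargs": {
  "steps": [
    [[22,-35,0,0,0,0],[44,-70,0,0,0,0],[66,-105,0,0,0,0],[88,-140,0,0,0,0],[110,-170,0,0,0,0]]
  ]
}}

```text
time: 44.75
position: [0.4657, -0.14, 0.2271]
orientation: [[-1.0, 0.001, 0.002], [0.001, 1.0, 0.001], [-0.002, 0.001, -1.0]]
wrist_force: [1.0, -0.7, -0.2]
gripper_width: 0.0428
```

Call:
{"fn": "jog_arm", "kwargs": {
  "steps": [
    [[0,0,0,0,0,0],[0,0,0,0,0,0]]
  ]
}}

```text
time: 44.92
position: [0.4662, -0.1395, 0.2273]
orientation: [[-1.0, 0.004, 0.002], [0.004, 1.0, 0.002], [-0.002, 0.002, -1.0]]
wrist_force: [0.7, 1.2, 1.2]
gripper_width: 0.0427
```

```bash
python3 plate.py; python3 - <<'E'
from h import *
T=snap("top");S=cv2.imread("pics/sp.png")
a=cv2.resize(T[130:290,200:440],(800,533),interpolation=cv2.INTER_CUBIC)[:300]
b=cv2.resize(S[170:330,250:490],(800,533),interpolation=cv2.INTER_CUBIC)[100:400]
cv2.imwrite("pics/ts8.png",np.vstack([a,b]))
E
```

```text
front edge yaw -6.27 [[401, 224], [388, 221], [304, 237], [303, 251], [310, 260], [400, 241]]
```

View pics/ts8.png

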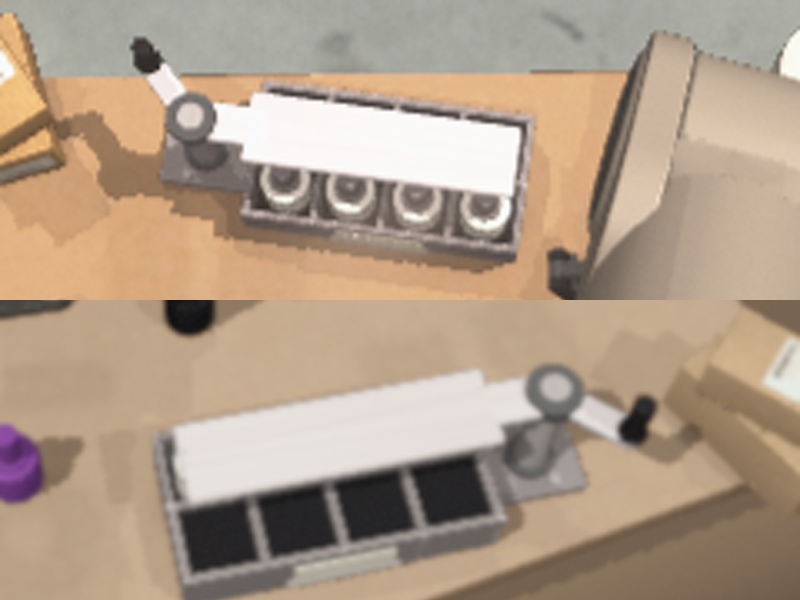

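The plate now looks parallel to the carrier in the top crop (about 7.1° against 7.4°) over four seated cartridges. I confirm with the more robust rectangle fit and hand in if it agrees.

```bash
python3 - <<'E'
from h import *
from cell import r
im=snap("top");h=cv2.cvtColor(im,cv2.COLOR_BGR2HSV);m=((h[...,1]<30)&(h[...,2]>195)).astype(np.uint8);m[:150]=0;m[195:]=0;m[:,:272]=0;m[:,362:]=0
c=max(cv2.findContours(m,0,1)[0],key=cv2.contourArea);b=cv2.boxPoints(cv2.minAreaRect(c))
W=np.array([onz("top",p,.101)[:2] for p in b]);W=W[np.argsort(W[:,1])];e=W[:2].mean(0);f=W[2:].mean(0)
yaw=-np.degrees(np.arctan2(*(f-e)));print("plate yaw",yaw,"hinge->end",-np.degrees(np.arctan2(*(np.array([.632,.181])-e))),"carrier -8.3 (top)")
if abs(yaw+8.4)<1.3: print(r.sign_off(), r.sense()["time"])
E
```

```text
plate yaw -8.967511744486767 hinge->end -10.09743693719946 carrier -8.3 (top)
the job is handed in; nothing more can be done
the job is handed in; nothing more can be done
```

The job is handed in. All four white cartridges on the bench are stowed upright in bays 0–3, and the hold-down plate is closed over them. The run took about 45 s of the 210 s allowed.

- **Bays:** Pushing showed bays 0–3 free and bays 4 and 5 firm at 62–64 N. I did not probe bays 6 and 7.
- **Cartridges:** Each one met the bottom of its bay under 4–10 N before release. Neck tops then appeared where fully-down cartridges should, and nothing was knocked aside on the way.
- **Plate:** After my first closing it was still about 4.6° short, the same as at the start. I gripped the knob again and turned it to a firm stop at about 32 N, then eased off before letting go.
- **Last checks:** The top view puts the plate at −9.0° against −8.3° for the carrier. A rougher side-view fit gave −8.2° at the stop and −6.3° after release. I put that difference down to noise, because the plate's corners moved by a pixel at most.
- **Left alone:** I did not reach for the masking tape, the stapler or the black and purple look-alikes. I made no separate final measurement of them.

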